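# Press the lids home in the bench clamp

## Task

The salt shaker has been left standing between the jaws of the wooden-jawed bench clamp: first stand it upright on the bare tabletop. Then lay all the tins from the tray side by side between the jaws, lengthwise to the squeeze, pump the clamp's big hand lever (the trigger) until every lid is pressed fully home, press the small release lever until the jaw has slid all the way back, and lay the tins flat on the tray again, none on top of another. Drive the jaw only with its levers, never tip the shaker over, and leave the ramekin where it is.

Things in the scene. Friction and masses are not known exactly. Their poses are not given: they have to be found in the camera images.
- clamp: bench clamp fixed on the table. Origin on the table; x along the squeeze, from the levers to the fixed jaw, y left of that. Bay floor 12 mm above the table, x 55 to 170, y -120 to 120 mm, with a lip 8 mm high along both sides. Fixed wooden jaw: face at x = 150. Moving wooden jaw: face at x = 25 + travel, 14 thick. Both 62 high, y -116 to 116. Steel lever housing: x -93 to 0, y -27 to 27, 95 high
- bay (a point): point on the bay floor (12 mm above the table) 45 mm short of the fixed jaw's face, half-way across; axes as the clamp's. A tin centred there touches the fixed jaw when its lid faces the levers; a tin lying much askew can jam the jaw short. Either way round will do
- jaw: the moving wooden jaw, 14 thick (x), 232 wide (y), its top 62 mm above the table; origin on its face, at table height, half-way across. Not to be pushed by hand
- jaw_travel (a joint): travel of the moving jaw in m: 0 = fully back (125 mm between the jaws), at most 0.050; 0.035 = 90 mm apart, the length of a closed tin. A spring (4 to 6 N) pulls it back; a ratchet with 8 mm teeth holds it until the release lever is pressed, so after a stroke it settles back by up to 8 mm
- trigger (a joint): angle of the big hand lever (trigger) in rad: 0 = up (a spring lifts it), 0.70 = fully down. A full push moves the jaw about 12 mm, of which 8 mm are kept once it is let right up again; strokes short of 0.6 may keep nothing. Takes 3 to 6 N on the pad idle, up to 16 N when three lids are being pressed; it stops short and hard when all lids are home
- trigger_pad (a point): centre of the top of the trigger's black pad (42 by 36 mm, 10 thick), which lies 72 mm behind (clamp -x) the lever's level axle; the axle is 87 mm above the table. The point is about 116 mm above the table with the trigger up, 67 mm with it down, and moves almost straight down
- release (a joint): angle of the release lever in rad: about -0.03 to 0.06 at rest, 0.45 = fully pressed; sprung, 2 to 5 N on the pad. Pressed past 0.4 with the trigger up, it frees the jaw, which slides right back by its spring in under half a second
- release_pad (a point): centre of the top of the release lever's steel pad (34 by 30 mm, 8 thick), beside the housing on the clamp's -y side, about 80 mm above the table at rest; press it straight down by about 20 mm. Its level axle is 45 mm further to clamp +x, 60 mm above the table
- tray: low wooden tray fixed on the table, outside 310 (x) by 180 (y), rim 20 high, walls 6; its inner floor is 6 mm above the table. Origin on the table under its centre. The tins start on it, lying roughly along its y. It may be on either side of the clamp
- tin_a_mid (a point): plain rectangular metal tin lying flat: 36 wide (y), 50 high, 90 long (x) with the lid home, up to 100 with it proud. The point is on its long centre line, 25 mm above its underside, 45 from either end of the closed tin; x points to the lid (the dark last 15 mm), z up. Grip the body, not the lid. 0.2 kg. 2 or 3 of tin_a, tin_b, tin_c are present; absent ones have no reading
- tin_b_mid (a point): plain rectangular metal tin lying flat: 36 wide (y), 50 high, 90 long (x) with the lid home, up to 100 with it proud. The point is on its long centre line, 25 mm above its underside, 45 from either end of the closed tin; x points to the lid (the dark last 15 mm), z up. Grip the body, not the lid. 0.2 kg. 2 or 3 of tin_a, tin_b, tin_c are present; absent ones have no reading
- tin_c_mid (a point): plain rectangular metal tin lying flat: 36 wide (y), 50 high, 90 long (x) with the lid home, up to 100 with it proud. The point is on its long centre line, 25 mm above its underside, 45 from either end of the closed tin; x points to the lid (the dark last 15 mm), z up. Grip the body, not the lid. 0.2 kg. 2 or 3 of tin_a, tin_b, tin_c are present; absent ones have no reading
- tin_a_lid (a joint): how far the lid of this tin stands proud of fully home, in m: 0 = home against the shoulder, 0.006 to 0.010 at the start; it is a stiff sliding fit (about 5 N to push) that stays where it is left
- tin_b_lid (a joint): how far the lid of this tin stands proud of fully home, in m: 0 = home against the shoulder, 0.006 to 0.010 at the start; it is a stiff sliding fit (about 5 N to push) that stays where it is left
- tin_c_lid (a joint): how far the lid of this tin stands proud of fully home, in m: 0 = home against the shoulder, 0.006 to 0.010 at the start; it is a stiff sliding fit (about 5 N to push) that stays where it is left
- shaker_mid (a point): salt shaker, upright cylinder 44 in diameter and 90 high; the point is half-way up (45 mm above its foot), z along its axis. Starts on the bay floor between the jaws
- ramekin: white round bowl, 109 in diameter and 48 high, origin under its centre; a bystander on the side of the clamp away from the tray
- tin_a: the same tin; this point is under its centre, on its underside
- tin_b: the same tin; this point is under its centre, on its underside
- tin_c: the same tin; this point is under its centre, on its underside
Mind the look-alikes: they are no part of the job. What is shaped like the tin_b but orange is not meant.

How it is judged:
By the outcome, as a careful person would: the job done as asked, in the order asked, and still so for the second after the job is handed in, with the robot touching nothing.
Of tin_a, tin_b, tin_c only 2 to 3 are there at a start; the rules pass over those that are not, and their reading is None.
At some moment in a run one of tin_a, tin_b, tin_c may be knocked a few centimetres aside while the robot is not near it.
It also fails if it takes over 210 s, if anything falls off the work surface, if the arm or the gripper's body presses on something with over 40 N, if the wrist force passes 120 N, or if a joint passes its speed limit or range.

## Robot

A 6-joint arm with a two-finger parallel gripper is mounted at the origin on a cart in front of the work surface, level with it; the furniture and walls round the work are solid. World frame = base frame: x ahead of the robot, y to its left, z up, the work surface at z = 0. Lengths are in m, angles in rad, forces in N, time in s.
With the tool pointing down it reaches from about 0.35 to 0.975 m from the base axis. Payload 4.9 kg.
Tool frame: the origin (TCP) lies at the very end of the fingers, on their centre line; the grasp point (between the pads) lies 19 mm behind it; x points along the fingers, y is the direction in which the jaws open and shut, and the axes are right-handed (so a half turn about x gives the same grasp; the last joint's range is limited). The gripper opens to 85 mm and grips with 20 to 120 N. Pads are 22 mm wide; open, the fingers measure 114 mm over their backs; the gripper's body (76 mm by 85 mm) begins 54 mm behind the grasp point. The pads swing forward as they close: fully open they stand 13 mm farther back than shut.
Start: joints at [1.182, 0.053, 1.613, -0, 1.476, -0.119], TCP at [0.167, 0.602, 0.231] pointing down, gripper open.
Joint ranges: [-3.01, 3.01], [-1.01, 2.22], [0.06, 2.58], [-1.02, 4.17], [0.09, 2.62], [-3.14, 3.14]. Speed limits (rad/s): [2.57, 2.57, 3.14, 3.14, 3.14, 3.14].

## Interface

Orientations are given as a unit quaternion [w, x, y, z].
In Python, from plant import manip gives the robot as it stands.
- The arm moves only by the tool play_rows, never from a script. Its argument "plan" is a list of rows, each a list of 5 numbers: the shift along the tool's x, y, z in mm, then the turn about the tool's x in rad, then the closure, from -1 (fully open) to 1 (shut). A call has 1 to 8 rows; each row is the pose to reach, as a shift and turn from the pose commanded when the call began, along the tool's axes at that moment; what a row does not reach only later rows make up. A row lasts 1/8 s, in which the tool goes at most 62.5 mm and 10.7 degrees, less where a joint would pass 70% of its speed; a pose out of reach is approached as far as the arm can. A call with a gripper value outside its range is refused whole. The fingers move at their own pace and stop on an object; the grip force is fixed at half the most. Time passes only in rows, so rows that repeat a pose let the fingers close. It gives the time, the measured TCP pose, the force and the opening at its end, in the units of the state.
- manip.state(): the state, without advancing time (a new reading comes with each control period).
- manip.grab_frame(name): name is "side" or "top" or "wrist"; returns a dict with "img" (384x512x3 uint8, red, green, blue), "range_z" (384x512 float32, m along the optical axis (not along the pixel's ray), 0 where there is no reading), "fx", "fy", "cx", "cy" (pixels), "k1" (the pictures are not rectified: a ray, as slopes to the right and down, at radius r is drawn at 1 + k1 r^2 times it, then the intrinsics apply), "origin" and "rotation" of the camera in the world. Camera axes: x right, y up, looking along -z (the intrinsics and any distortion apply to the point x, -y, -z); pixel columns grow to the right and rows downward; lengths in m; the calibration is good to about 2 mm. A picture is of the moment at which its call begins.
- manip.job_done(): hands the job in, once; it reports no verdict.
The state is a dict: "time": time; "joint_pos": joint angles; "joint_vel": joint speeds; "joint_efforts": joint torques, N m; "tool_pos": TCP position; "tool_rot": TCP orientation; "contact_force": force on the tool from outside, world axes, zero at the start; "ft_torque": the same for the moment, N m; "gripper_width": opening from 0.0 (shut) to 1.0 (fully open).
Only numpy, scipy, OpenCV 4.12 (cv2) and the standard library are available. Lean on these libraries where they do the work, as an engineer would, in place of code of your own. Each camera call takes 0.05 s, during which the arm holds its last target. There are 200 camera calls.

## Working session

There is one attempt and no reset: what is moved stays moved. The work goes in short steps, Python scripts to look and compute and a tool call to move; the robot and the scene stay as the last step left them, time stands still between calls to the robot, and variables do not carry over. Pictures are saved under pics/ and viewed, about 12 in all and at most 16, crops included, and the job is handed in when it is done.

Besides the shell and the picture viewer there is one more tool, called after ">>>" in YAML: its name, and indented under it one key for each argument. play_rows: Moves the arm, as the interface text tells. Its arguments: {"type":"object","properties":{"plan":{"type":"array"}},"required":["plan"]}

```bash
ls; mkdir -p pics
python3 - <<'E'
from plant import manip
import cv2,numpy as np
s=manip.state();print(s)
for n in("top","side"):
    f=manip.grab_frame(n);np.savez(f"{n}0.npz",**f)
    cv2.imwrite(f"pics/{n}0.png",cv2.cvtColor(cv2.resize(f["img"],(800,600)),cv2.COLOR_RGB2BGR))
    print(n,f["fx"],f["fy"],f["cx"],f["cy"],f["k1"],f["origin"],f["rotation"])
E
```

```text
pics
{'time': 0.0, 'joint_pos': array([ 1.18202197e+00,  5.33770135e-02,  1.61427873e+00, -2.93703819e-05,
        1.47598147e+00, -1.19005706e-01]), 'joint_vel': array([ 0.00107435,  0.00103981, -0.0016412 , -0.00046933,  0.00055641,
       -0.0004717 ]), 'joint_efforts': array([ 4.92965264e-04, -3.93686628e+01, -3.70173705e+01, -9.13578810e-05,
        7.24778758e-03, -3.52950522e-06]), 'tool_pos': array([0.16634495, 0.60182154, 0.23005964]), 'tool_rot': array([ 0.70051227,  0.09438535,  0.70085538, -0.09578992]), 'contact_force': array([-0.55231186,  0.2783399 , -0.32333092]), 'ft_torque': array([-0.01882392,  0.02122633,  0.01424727]), 'gripper_width': 1.0029999117397759}
top 438.7913630691475 438.7913630691475 254.48872882256757 192.557548676303 -0.027575453667842708 [ 0.32824608 -0.00151765  1.18715392] [ 0.70482885  0.06252882 -0.06772524 -0.70336315]
side 346.90920166588324 346.90920166588324 255.5033778617709 196.653567495796 -0.009516110495666589 [0.45614984 0.92016423 0.48648531] [-0.03012048 -0.02537978  0.54718642  0.83608352]
```

View pics/top0.png

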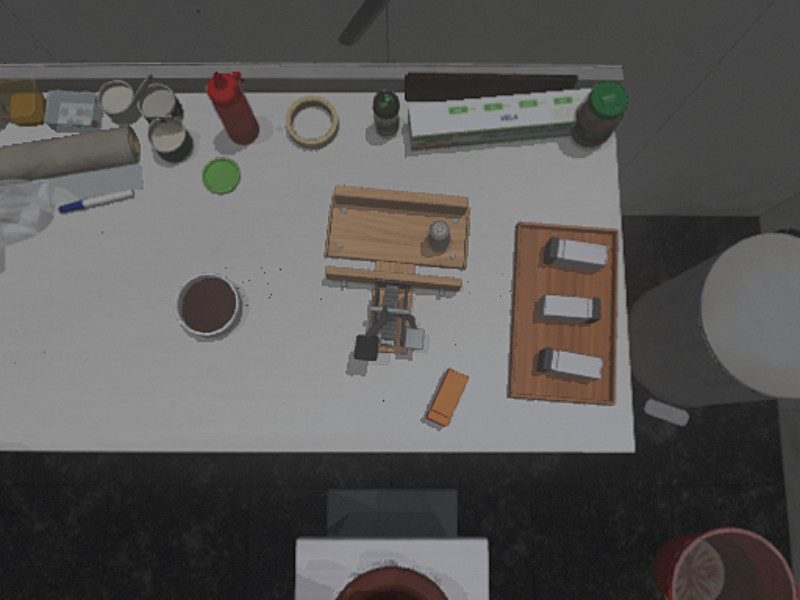

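View pics/side0.png

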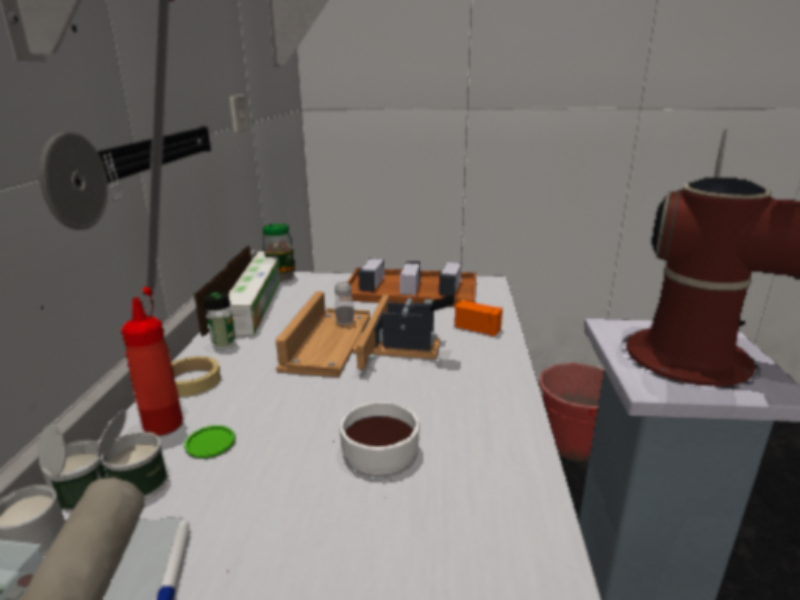

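The top view shows the tray on the right holding three silver tins, with dark lids, at (577,253), (570,309) and (572,365). The clamp is at (395,280) with its squeeze pointing up the picture (+x), and the shaker stands in the bay at (439,235). The ramekin is at (208,305).

Look-alikes: the orange block at (447,397) is tin-shaped but isn't one of the tins. The herb jar at (386,110) is not the shaker, which is the one standing between the jaws.

```bash
cat > h.py <<'E'
import numpy as np,cv2
from scipy.spatial.transform import Rotation as R
from plant import manip
def rot(q): return R.from_quat(np.r_[q[1:],q[0]])
def rays(f):
    K=np.array([[f["fx"],0,f["cx"]],[0,f["fy"],f["cy"]],[0,0,1.]])
    v,u=np.mgrid[0:384,0:512]
    p=cv2.undistortPoints(np.c_[u.ravel(),v.ravel()].astype(np.float64)[:,None],K,np.array([f["k1"],0,0,0.]))[:,0]
    d=np.c_[p[:,0],-p[:,1],-np.ones(len(p))]
    return rot(f["rotation"]).apply(d).reshape(384,512,3)
def cloud(f): 
    P=rays(f)*f["range_z"][...,None]+f["origin"]; P[f["range_z"]==0]=np.nan; return P
def blobs(mask,P,amin=30):
    n,l,st,_=cv2.connectedComponentsWithStats(mask.astype(np.uint8))
    out=[]
    for i in range(1,n):
        if st[i,4]<amin: continue
        q=P[l==i]; r=cv2.minAreaRect((q[:,:2]*1000).astype(np.float32))
        out.append((r,np.median(q[:,2])*1000,l==i,st[i]))
    return out
E
python3 - <<'E'
from h import *
f=dict(np.load("top0.npz"));P=cloud(f);z=P[...,2]
print("table z",np.nanmedian(z[190:280,330:420]) , np.nanmedian(z[200:270,160:200]))
f["img"]
v,u=np.mgrid[0:384,0:512]
for nm,lo,hi,box in[("tins",.045,.07,(320,400,130,260)),("jaw",.05,.075,(200,305,110,195)),("shak",.085,.12,(255,305,130,170)),("orange",.025,.07,(265,305,230,280)),("rame",.035,.06,(105,165,165,225)),("lev",.075,.14,(215,280,190,240)),("lev",.1,.14,(215,280,190,240)),("tray",.012,.03,(320,400,130,265))]:
    m=(z>lo)&(z<hi)&(u>box[0])&(u<box[1])&(v>box[2])&(v<box[3])
    for r,zz,l,st in blobs(m,P): print(nm,np.round(r[0],0),np.round(r[1],0),round(r[2],1),round(zz),st, f["img"][l].mean(0).round())
c=cv2.resize(cv2.cvtColor(f["img"],cv2.COLOR_RGB2BGR)[110:270,200:400],(800,640)[::1],interpolation=cv2.INTER_CUBIC)
cv2.imwrite("pics/c1.png",c[:600])
E
```

```text
table z 0.0037847820150574973 0.000418563956837148
tins [ 628. -318.] [100.  38.] 80.9 56 [350 151  40  20 522] [126. 125. 129.]
tins [ 531. -303.] [98. 38.] 85.5 56 [347 188  38  17 515] [128. 127. 130.]
tins [ 436. -299.] [98. 37.] 79.8 56 [346 222  40  21 549] [128. 128. 132.]
jaw [722. -15.] [231.  22.] 85.2 61 [214 119  86  15 690] [123. 101.  82.]
jaw [646. -80.] [26. 40.] 1.4 61 [273 148  16  11  72] [74. 69. 66.]
jaw [580.  -2.] [230.  19.] 84.6 61 [208 170  88  14 553] [119.  98.  80.]
shak [653. -78.] [32. 32.] 0.8 98 [275 141  13  13 137] [105. 103. 101.]
orange [381. -92.] [37. 90.] 65.4 50 [273 236  27  37 511] [140.  94.  62.]
rame [535. 313.] [106. 107.] 1.6 47 [112 175  42  41 326] [123. 123. 125.]
rame [541. 314.] [22. 30.] 17.9 36 [127 189  13   9  39] [64. 53. 52.]
lev [486.   4.] [107. 104.] 89.9 94 [227 191  44  40 669] [77. 78. 79.]
lev [468.  38.] [37. 68.] 80.4 116 [227 205  19  26 284] [55. 54. 55.]
tray [ 530. -301.] [183. 311.] 85.8 19 [326 142  70 117 941] [105.  79.  65.]
tray [ 611. -315.] [100.  11.] 76.3 21 [348 164  37  10  70] [69. 67. 68.]
tray [ 514. -312.] [76.  4.] 84.7 22 [352 204  29   3  32] [65. 63. 65.]
```

View pics/c1.png

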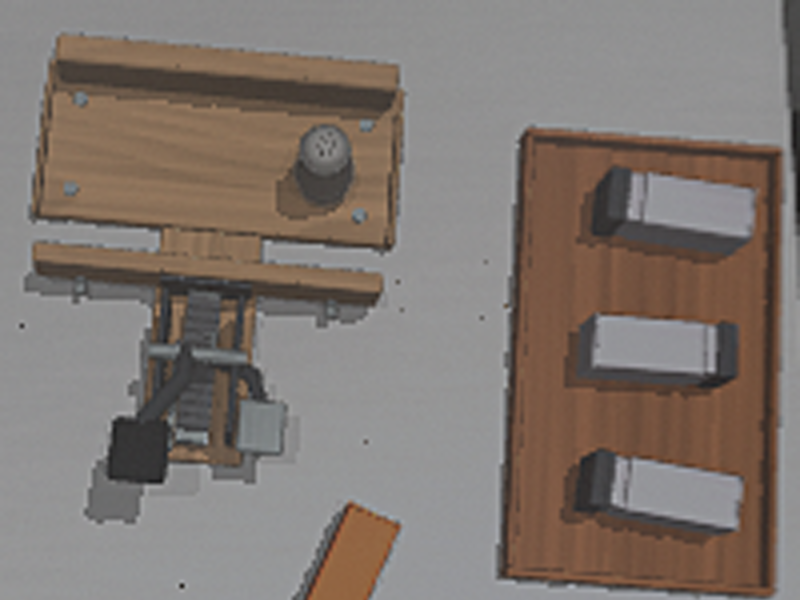

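Three tins are present: tin 1 at (628,-318) with its lid toward +y, tin 2 at (531,-303) lid -y, and tin 3 at (436,-299) lid +y. The crop confirms they're silver, the shaker is upright at crop (325,150), and the trigger (138,450) and release (262,428) pads are visible. Next I'll compute the frame, the pads and the first moves.

```bash
cat >> h.py <<'E'
a=np.deg2rad(-5.0); C0=np.array([562,-.4]); EX=np.array([np.cos(a),np.sin(a)]); EY=np.array([-np.sin(a),np.cos(a)])
def cl(x,y): return C0+x*EX+y*EY
def incl(p): d=np.asarray(p)[:2]-C0; return np.array([d@EX,d@EY])
def pose(s=None):
    s=s or manip.state(); r=rot(s["tool_rot"]); y=r.apply([0,1,0])
    return np.array(s["tool_pos"])*1000, r, np.degrees(np.arctan2(y[1],y[0]))
def moves(wps):
    """wps: [(x,y,z,phi deg mod 180)]: prints shift+turn for successive calls"""
    p,r,ph=pose()
    print("at",p.round(1),"phi",round(ph,1))
    for x,y,z,f in wps:
        t=np.array([x,y,z],float); d=r.inv().apply(t-p)
        df=(f-ph+90)%180-90
        turn=-np.radians(df); print(np.round((x,y,z,f),1),"->",d.round(0),"turn",turn.round(3))
        p=t; r=r*R.from_euler('x',turn); ph+=df
E
python3 - <<'E'
from h import *
f=dict(np.load("top0.npz"));P=cloud(f);z=P[...,2];g=f["img"].astype(int)
print("toolx",pose()[1].apply([1,0,0]))
def cr(u,v): return int(110+v/4), int(200+u/4)
for n,(u,v) in dict(trig=(138,450),rel=(262,428)).items():
    i,j=cr(u,v); w=P[i-3:i+4,j-3:j+4].reshape(-1,3)*1000; q=np.nanmedian(w,0); print(n,q.round(),incl(q).round())
# lid side contrasts are plain in the picture; pads by height
u=np.mgrid[0:384,0:512][1]
m=(z>.105)&(z<.13)&(g.max(2)<45)&(u>215)&(u<280)
for b in blobs(m,P): print("trig",b[0],b[1],incl(b[0][0]).round())
m=(z>.07)&(z<.09)&(g.min(2)>80)&(u>250)&(u<280)
for b in blobs(m,P): print("rel",b[0],b[1],incl(b[0][0]).round())
print("shaker",incl((653,-78)))
moves([(653,-78,230,85),(653,-78,45,85),(653,-78,180,85),(640,200,180,85),(640,200,34,85),(640,200,180,85)])
E
```

```text
toolx [-7.51044846e-04 -1.75072499e-03 -9.99998185e-01]
trig [454.  41. 118.] [-111.   32.]
rel [472. -36.  81.] [-87. -44.]
rel ((474.3985290527344, -35.10247039794922), (28.056745529174805, 36.633602142333984), 89.81877136230469) 81.38152716099067 [-84. -42.]
shaker [ 97.41700316 -69.37353598]
at [166.3 601.9 230.2] phi 74.5
[653 -78 230  85] -> [   1. -526.  650.] turn -0.183
[653 -78  45  85] -> [185.   0.   0.] turn -0.0
[653 -78 180  85] -> [-135.   -0.   -0.] turn -0.0
[640 200 180  85] -> [ -0. 276. -37.] turn -0.0
[640 200  34  85] -> [146.   0.   0.] turn -0.0
[640 200 180  85] -> [-146.   -0.   -0.] turn -0.0
```

>>> play_rows:
  plan:
    - [0,-50,62,0,-1]
    - [0,-100,124,0,-1]
    - [0,-150,186,0,-1]
    - [0,-200,248,0,-1]
    - [0,-250,310,0,-1]
    - [0,-300,370,0,-1]
    - [0,-350,430,0,-1]
    - [0,-350,430,0,-1]

```text
time: 1.1
tool_pos: [0.4571, 0.1931, 0.231]
tool_rot: [0.701, 0.095, 0.701, -0.095]
contact_force: [0.5, 0.4, 0.5]
gripper_width: 1.002
```

>>> play_rows:
  plan:
    - [0,-45,55,-0.06,-1]
    - [0,-90,110,-0.12,-1]
    - [0,-135,165,-0.18,-1]
    - [0,-176,220,-0.183,-1]
    - [0,-176,220,-0.183,-1]
    - [0,-176,220,-0.183,-1]
    - [0,-176,220,-0.183,-1]

```text
time: 1.98
tool_pos: [0.6211, -0.0327, 0.2307]
tool_rot: [0.706, 0.031, 0.707, -0.03]
contact_force: [-0.6, -0.5, 0.5]
gripper_width: 1.001
```

Run:
```python
from h import *
f=manip.grab_frame("wrist");np.savez("w1.npz",**f)
cv2.imwrite("pics/w1.png",cv2.cvtColor(f["img"],cv2.COLOR_RGB2BGR))
s=manip.state();print(s["time"],s["joint_pos"].round(2),s["contact_force"].round(1))
P=cloud(f)
for r,zz,l,st in blobs((P[...,2]>.08)&(P[...,2]<.12),P): print(np.round(r[0]),np.round(r[1]),zz,st)
moves([(653,-78,45,85)])
```

```text
2.025 [-0.17  0.05  1.62  0.    1.48 -1.66] [ 0.7  0.3 -0.7]
[486. -41.] [17.  8.] 80.37318113738004 [214   0  24  13  92]
[486. -27.] [9. 4.] 80.46579561584319 [239   0  10  11  32]
[524.   5.] [61. 75.] 89.86384527377986 [ 249    0   82  105 2998]
[653. -78.] [33. 33.] 96.85388398430949 [ 184  201   39   39 1217]
at [621.  -32.3 230.9] phi 85.1
[653 -78  45  85] -> [186. -43.  36.] turn 0.001
```

View pics/w1.png

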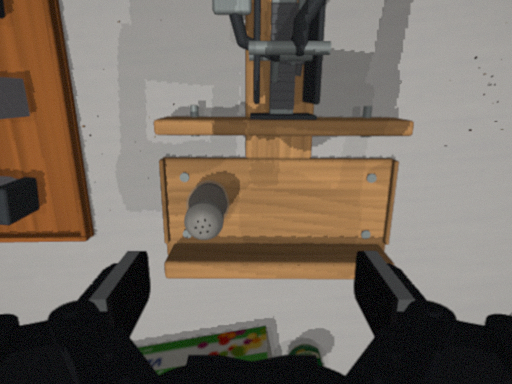

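The wrist view shows the shaker upright at (205,222), between the jaws. The measured position agrees with the top view at (653,-78).

>>> play_rows:
  plan:
    - [0,-43,36,0,-1]
    - [0,-43,36,0,-1]
    - [60,-43,36,0,-1]
    - [120,-43,36,0,-1]
    - [165,-43,36,0,-1]
    - [186,-43,36,0,-1]
    - [186,-43,36,0,-1]
    - [186,-43,36,0,-1]

```text
time: 3.02
tool_pos: [0.6556, -0.0793, 0.0483]
tool_rot: [0.708, 0.03, 0.705, -0.031]
contact_force: [-0.1, -0.3, 0.2]
gripper_width: 1.001
```

>>> play_rows:
  plan:
    - [0,0,0,0,1]
    - [0,0,0,0,1]
    - [0,0,0,0,1]
    - [0,0,0,0,1]
    - [0,0,0,0,1]
    - [-20,0,0,0,1]
    - [-40,0,0,0,1]
    - [-60,0,0,0,1]

```text
time: 4.03
tool_pos: [0.654, -0.0792, 0.1072]
tool_rot: [0.707, 0.031, 0.706, -0.031]
contact_force: [-0.5, -0.3, -0.6]
gripper_width: 0.433
```

Run:
```python
from h import *
moves([(653,-78,180,85),(640,200,180,85),(640,200,34,85),(640,200,180,85),(628,-318,190,-9)])
```

```text
at [654.  -79.2 107.2] phi 85.0
[653 -78 180  85] -> [-73.   1.  -1.] turn 0.0
[640 200 180  85] -> [ -0. 276. -37.] turn -0.0
[640 200  34  85] -> [146.   0.  -0.] turn -0.0
[640 200 180  85] -> [-146.   -0.    0.] turn -0.0
[ 628 -318  190   -9] -> [ -10. -517.   33.] turn -1.501
```

>>> play_rows:
  plan:
    - [-40,0,0,0,1]
    - [-73,0,0,0,1]
    - [-73,45,-6,0,1]
    - [-73,90,-12,0,1]
    - [-73,140,-18,0,1]
    - [-73,190,-25,0,1]
    - [-73,240,-32,0,1]
    - [-73,276,-38,0,1]

```text
time: 5.03
tool_pos: [0.6396, 0.2013, 0.1798]
tool_rot: [0.707, 0.03, 0.706, -0.03]
contact_force: [0.7, 0.9, -0.9]
gripper_width: 0.434
```

>>> play_rows:
  plan:
    - [0,0,0,0,1]
    - [0,0,0,0,1]
    - [40,0,0,0,1]
    - [80,0,0,0,1]
    - [110,0,0,0,1]
    - [130,0,0,0,1]
    - [138,0,0,0,1]
    - [138,0,0,0,1]

```text
time: 6.02
tool_pos: [0.6402, 0.1987, 0.0407]
tool_rot: [0.707, 0.031, 0.706, -0.031]
contact_force: [-0.4, 0.4, -1.2]
gripper_width: 0.433
```

Run:
```python
from h import *
print(pose(),manip.state()["contact_force"],manip.state()["gripper_width"])
f=manip.grab_frame("side")
cv2.imwrite("pics/s1.png",cv2.resize(cv2.cvtColor(f["img"],cv2.COLOR_RGB2BGR)[150:320,130:360],None,fx=3,fy=3))
```

```text
(array([640.20838091, 198.72421447,  40.6688791 ]), Rotation.from_matrix(array([[ 3.50792912e-04,  8.71419369e-02,  9.96195844e-01],
                            [ 3.42623422e-05,  9.96195904e-01, -8.71419542e-02],
                            [-9.99999938e-01,  6.47007827e-05,  3.46472775e-04]])), np.float64(85.00079402533585)) [-0.35748734  0.4048864  -1.1584837 ] 0.4326420226871842
```

View pics/s1.png

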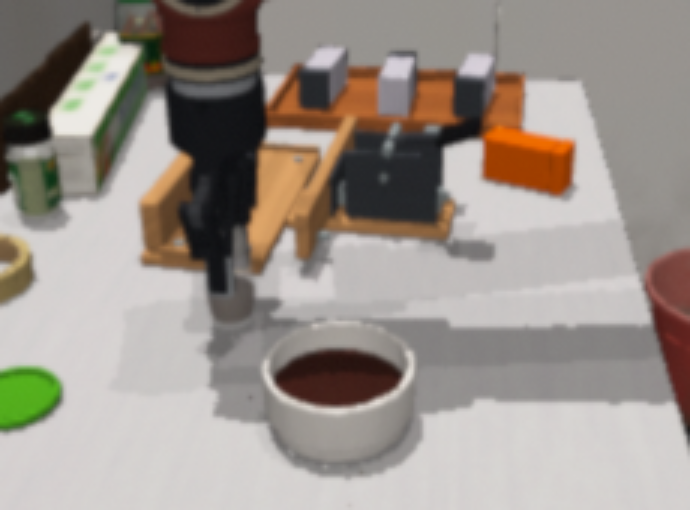

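The side view shows the shaker upright in the fingers at (230,300), just above the bare table. I'll creep down.

>>> play_rows:
  plan:
    - [2,0,0,0,1]
    - [4,0,0,0,1]
    - [5,0,0,0,1]
    - [5,0,0,0,1]

```text
time: 6.58
tool_pos: [0.6397, 0.1991, 0.0352]
tool_rot: [0.706, 0.031, 0.706, -0.031]
contact_force: [-0.0, -0.1, -1.7]
gripper_width: 0.433
```

>>> play_rows:
  plan:
    - [1,0,0,0,1]
    - [1,0,0,0,1]
    - [1,0,0,0,1]

```text
time: 6.95
tool_pos: [0.6401, 0.1991, 0.0351]
tool_rot: [0.707, 0.031, 0.706, -0.031]
contact_force: [-2.3, -0.3, 4.0]
gripper_width: 0.431
```

>>> play_rows:
  plan:
    - [1,0,0,0,1]
    - [1,0,0,0,1]
    - [1,0,0,0,1]

```text
time: 7.32
tool_pos: [0.6405, 0.1991, 0.0351]
tool_rot: [0.707, 0.031, 0.706, -0.031]
contact_force: [-4.5, -1.1, 9.6]
gripper_width: 0.43
```

>>> play_rows:
  plan:
    - [-2,0,0,0,0.4]
    - [-2,0,0,0,0]
    - [-2,0,0,0,-1]
    - [-2,0,0,0,-1]
    - [-2,0,0,0,-1]
    - [-60,0,0,0,-1]
    - [-120,0,0,0,-1]
    - [-160,0,0,0,-1]

```text
time: 8.32
tool_pos: [0.6409, 0.1993, 0.1973]
tool_rot: [0.708, 0.031, 0.705, -0.03]
contact_force: [0.5, -0.3, -0.1]
gripper_width: 0.996
```

Run:
```python
from h import *
f=manip.grab_frame("wrist")
P=cloud(f)
for r,zz,l,st in blobs((P[...,2]>.075)&(P[...,2]<.12),P): print(np.round(r[0]),np.round(r[1]),zz,st)
moves([(628,-318,190,-9),(628,-318,22,-9)])
```

```text
[550.  29.] [ 3. 27.] 77.88077627700346 [  0  65   9  40 205]
[639. 201.] [33. 34.] 85.35410555214834 [ 232  163   44   43 1451]
at [643.5 199.8 203.7] phi 85.0
[ 628 -318  190   -9] -> [  12. -517.   29.] turn -1.5
[ 628 -318   22   -9] -> [168.   2.  -1.] turn -0.0
```

The shaker stands upright at (639,201). Next is tin 1.

>>> play_rows:
  plan:
    - [5,-40,4,-0.17,-0.3]
    - [10,-90,6,-0.34,-0.3]
    - [12,-140,8,-0.51,-0.3]
    - [12,-190,10,-0.68,-0.3]
    - [12,-240,14,-0.85,-0.3]
    - [12,-290,18,-1.02,-0.3]
    - [12,-340,22,-1.19,-0.3]
    - [12,-390,24,-1.36,-0.3]

```text
time: 9.38
tool_pos: [0.6392, -0.1673, 0.1801]
tool_rot: [0.571, -0.411, 0.589, 0.397]
contact_force: [0.4, 0.6, 0.2]
gripper_width: 0.649
```

Run:
```python
from h import *
print(manip.state()["gripper_width"])
moves([(627,-323,190,-9),(627,-323,22,-9)])
```

```text
0.6489055689331977
at [ 639.2 -167.3  180.1] phi 159.7
[ 627 -323  190   -9] -> [  -5.  -43. -150.] turn -0.198
[ 627 -323   22   -9] -> [168.  -1.   5.] turn -0.0
```

>>> play_rows:
  plan:
    - [0,-14,-50,-0.1,-0.3]
    - [0,-28,-100,-0.198,-0.3]
    - [0,-43,-150,-0.198,-0.3]
    - [0,-43,-150,-0.198,-0.3]
    - [0,-43,-150,-0.198,-0.3]
    - [0,-43,-150,-0.198,-0.3]

```text
time: 10.12
tool_pos: [0.6719, -0.1538, 0.1658]
tool_rot: [0.536, -0.448, 0.592, 0.402]
contact_force: [0.1, -1.2, -0.5]
gripper_width: 0.653
```

Run:
```python
from h import *
f=manip.grab_frame("wrist")
P=cloud(f)
for r,zz,l,st in blobs((P[...,2]>.045)&(P[...,2]<.068),P,200): print(np.round(r[0]),np.round(r[1]),r[2],zz,st)
cv2.imwrite("pics/w2.png",cv2.cvtColor(f["img"],cv2.COLOR_RGB2BGR))
moves([(627,-323,22,-9)])
```

```text
[ 634. -281.] [27. 37.] 78.65106964111328 54.505666655518596 [ 226    0   56   44 2056]
[ 535. -262.] [16. 37.] 85.22696685791016 54.68405802130355 [ 369    0   60   24 1020]
[ 849. -163.] [133.  45.] 73.32135772705078 66.06624848932164 [   0  167   69  174 5572]
[575. -80.] [74. 16.] 84.14617919921875 60.61638954071857 [ 377  212   36   93 2153]
[718. -76.] [108.  20.] 84.9308853149414 60.721804771961544 [ 198  243   51  117 3091]
[513. -28.] [15. 37.] 84.98623657226562 57.428206868662734 [457 297  47  23 521]
[832. -44.] [ 6. 21.] 5.09273624420166 56.73094079396665 [ 91 367  24  17 244]
at [ 671.9 -153.7  165.8] phi 164.1
[ 627 -323   22   -9] -> [ 161.   -3. -160.] turn -0.121
```

View pics/w2.png

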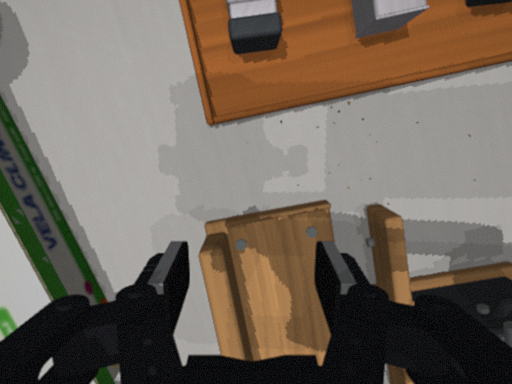

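Joint 6 ran into its limit, because that turn went the wrong way. I'll check the joints and turn back the other way.

Run:
```python
from h import *
s=manip.state();print(s["joint_pos"].round(3),pose()[1].apply([1,0,0]))
```

```text
[-0.291  0.248  1.51  -0.104  1.379 -3.135] [-0.02375801 -0.09934149 -0.99476973]
```

>>> play_rows:
  plan:
    - [-30,0,0,0.18,-0.3]
    - [-30,0,0,0.36,-0.3]
    - [-30,0,0,0.54,-0.3]
    - [-30,0,0,0.72,-0.3]
    - [-30,0,0,0.9,-0.3]
    - [-30,0,0,1.08,-0.3]
    - [-30,0,0,1.26,-0.3]
    - [-30,0,0,1.44,-0.3]

```text
time: 11.18
tool_pos: [0.6725, -0.1512, 0.1958]
tool_rot: [0.698, 0.019, 0.71, -0.09]
contact_force: [0.6, 0.7, -0.4]
gripper_width: 0.65
```

>>> play_rows:
  plan:
    - [0,0,0,0.18,-0.3]
    - [0,0,0,0.36,-0.3]
    - [0,0,0,0.54,-0.3]
    - [0,0,0,0.72,-0.3]
    - [0,0,0,0.9,-0.3]
    - [0,0,0,1.08,-0.3]
    - [0,0,0,1.26,-0.3]
    - [0,0,0,1.44,-0.3]

```text
time: 12.18
tool_pos: [0.6725, -0.1512, 0.1958]
tool_rot: [-0.513, -0.475, -0.474, 0.536]
contact_force: [-0.2, -0.1, -0.8]
gripper_width: 0.653
```

Run:
```python
from h import *
s=manip.state();print(s["joint_pos"].round(3),pose()[1].apply([1,0,0]))
moves([(627,-323,150,-9),(627,-323,22,-9)])
```

```text
[-0.287  0.226  1.484 -0.103  1.426 -0.249] [-0.02382938 -0.09956784 -0.9947454 ]
at [ 672.5 -151.2  195.8] phi -1.4
[ 627 -323  150   -9] -> [ 64. -40. 167.] turn 0.133
[ 627 -323   22   -9] -> [127.   1. -13.] turn -0.0
```

The tool is tilted 5.9° because joint 4 shifted to -0.10 when joint 6 hit its limit. Going a little past joint 6's opposite limit should shift joint 4 back, so I'll try that in small steps.

>>> play_rows:
  plan:
    - [0,0,0,0.18,-0.3]
    - [0,0,0,0.36,-0.3]
    - [0,0,0,0.54,-0.3]
    - [0,0,0,0.72,-0.3]
    - [0,0,0,0.9,-0.3]
    - [0,0,0,1.08,-0.3]
    - [0,0,0,1.26,-0.3]
    - [0,0,0,1.44,-0.3]

```text
time: 13.18
tool_pos: [0.6725, -0.1512, 0.1957]
tool_rot: [-0.073, -0.695, -0.003, 0.715]
contact_force: [-0.3, -1.0, 0.4]
gripper_width: 0.649
```

>>> play_rows:
  plan:
    - [0,0,0,0.18,-0.3]
    - [0,0,0,0.36,-0.3]
    - [0,0,0,0.54,-0.3]
    - [0,0,0,0.72,-0.3]
    - [0,0,0,0.9,-0.3]
    - [0,0,0,1.08,-0.3]
    - [0,0,0,1.26,-0.3]
    - [0,0,0,1.4,-0.3]

```text
time: 14.18
tool_pos: [0.6725, -0.1512, 0.1957]
tool_rot: [-0.392, 0.578, -0.458, -0.549]
contact_force: [0.9, -0.7, 0.6]
gripper_width: 0.651
```

>>> play_rows:
  plan:
    - [0,0,0,0.15,-0.3]
    - [0,0,0,0.15,-0.3]

```text
time: 14.42
tool_pos: [0.6725, -0.1512, 0.1957]
tool_rot: [-0.432, 0.549, -0.496, -0.515]
contact_force: [0.0, -0.5, 0.8]
gripper_width: 0.648
```

Run:
```python
from h import *
s=manip.state();print(s["joint_pos"].round(3),pose()[1].apply([1,0,0]),pose()[0])
```

```text
[-0.287  0.226  1.484 -0.103  1.426  2.733] [-0.02383543 -0.09953722 -0.99474832] [ 672.48278425 -151.18234702  195.70338325]
```

>>> play_rows:
  plan:
    - [0,0,0,0.18,-0.3]
    - [0,0,0,0.36,-0.3]
    - [0,0,0,0.5,-0.3]
    - [0,0,0,0.5,-0.3]
    - [0,0,0,0.5,-0.3]

```text
time: 15.05
tool_pos: [0.6648, -0.1747, 0.1977]
tool_rot: [0.552, -0.433, 0.592, 0.397]
contact_force: [-0.3, -0.4, 0.1]
gripper_width: 0.653
```

Run:
```python
from h import *
s=manip.state();print(s["joint_pos"].round(3),pose()[1].apply([1,0,0]),pose()[0])
```

```text
[-0.334  0.216  1.492 -0.077  1.424  3.133] [-0.01532304 -0.07495631 -0.99706908] [ 664.77432464 -174.71027288  197.65241946]
```

>>> play_rows:
  plan:
    - [0,0,0,0.15,-0.3]
    - [0,0,0,0.25,-0.3]
    - [0,0,0,0.25,-0.3]
    - [0,0,0,0.25,-0.3]
    - [0,0,0,0.25,-0.3]

```text
time: 15.68
tool_pos: [0.6373, -0.2311, 0.1981]
tool_rot: [0.6, -0.386, 0.596, 0.369]
contact_force: [0.6, -0.3, 0.5]
gripper_width: 0.654
```

Run:
```python
from h import *
s=manip.state();print(s["joint_pos"].round(3),pose()[1].apply([1,0,0]),pose()[0])
```

```text
[-0.454  0.182  1.529 -0.009  1.408  3.134] [ 0.01684511 -0.01790079 -0.99969786] [ 637.31800733 -231.14912857  198.14882949]
```

Tilt is down to 1.4°, which is good enough. From here I'll keep joint 6 between about +95° and +165°, with explicit unwrapped phi.

Run:
```python
t=open("h.py").read()
t=t.replace('    print("at"','    j=manip.state()["joint_pos"]; u=np.degrees(j[0]-j[5]); ph+=360*np.round((u-ph)/360)\n    print("at"').replace("df=(f-ph+90)%180-90","df=f-ph").replace("phi deg mod 180","phi deg unwrapped = j1-j6")
open("h.py","w").write(t)
from h import *
moves([(627,-323,150,-189),(627,-323,22,-189)])
```

```text
at [ 637.3 -231.1  198.1] phi -205.5
[ 627 -323  150 -189] -> [ 50. -29. -87.] turn -0.288
[ 627 -323   22 -189] -> [128.   2.   2.] turn -0.0
```

>>> play_rows:
  plan:
    - [0,-15,-43,-0.15,-0.3]
    - [20,-29,-87,-0.288,-0.3]
    - [50,-29,-87,-0.288,-0.3]
    - [50,-29,-87,-0.288,-0.3]
    - [50,-29,-87,-0.288,-0.3]

```text
time: 16.3
tool_pos: [0.6269, -0.3235, 0.1506]
tool_rot: [0.538, -0.468, 0.537, 0.45]
contact_force: [-0.1, -0.8, 0.2]
gripper_width: 0.651
```

Run:
```python
from h import *
f=manip.grab_frame("wrist")
P=cloud(f)
for r,zz,l,st in blobs((P[...,2]>.045)&(P[...,2]<.068),P,200): print(np.round(r[0]),np.round(r[1]),r[2],zz,st)
cv2.imwrite("pics/w3.png",cv2.cvtColor(f["img"],cv2.COLOR_RGB2BGR))
moves([(627,-323,22,-189)])
```

```text
[ 454. -301.] [97. 17.] 87.82470703125 53.5093752655659 [ 480  120   32  135 2337]
[ 532. -303.] [97. 38.] 85.59790802001953 55.1431215745157 [ 359  135   60  134 7051]
[ 628. -317.] [98. 37.] 81.02201843261719 55.11093058029209 [ 226  136   54  132 6442]
at [ 627.2 -323.7  151.4] phi -189.1
[ 627 -323   22 -189] -> [129.   3.   3.] turn -0.001
```

View pics/w3.png

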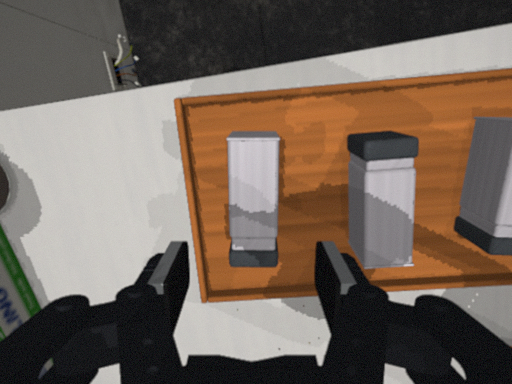

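The wrist view shows tin 1 at (253,200) with its lid nearest, centred between the open fingers, and tin 2 at (383,200). Descend, grip and lift.

>>> play_rows:
  plan:
    - [50,3,3,0,-0.3]
    - [90,3,3,0,-0.3]
    - [115,3,3,0,-0.3]
    - [129,3,3,0,-0.3]
    - [129,3,3,0,-0.3]
    - [129,3,3,0,1]
    - [129,3,3,0,1]
    - [129,3,3,0,1]

```text
time: 17.35
tool_pos: [0.6273, -0.3239, 0.0231]
tool_rot: [0.539, -0.469, 0.537, 0.448]
contact_force: [0.2, 0.8, 6.1]
gripper_width: 0.412
```

>>> play_rows:
  plan:
    - [0,0,0,0,1]
    - [0,0,0,0,1]
    - [-40,0,0,0,1]
    - [-90,0,0,0,1]
    - [-130,0,0,0,1]
    - [-130,0,0,0,1]

```text
time: 18.1
tool_pos: [0.6256, -0.3222, 0.1556]
tool_rot: [0.539, -0.47, 0.537, 0.447]
contact_force: [-0.3, -0.9, -2.6]
gripper_width: 0.411
```

Run:
```python
from h import *
for y in(70,0,-70): print(y,cl(105,y))
b=cl(104,72)
moves([(*b,150,-95),(*b,40,-95),(*b,29,-95),(*b,150,-95),(532,-298,150,-184.5)])
```

```text
70 [672.70134529  60.18227588]
0 [666.6004433   -9.55135299]
-70 [660.49954131 -79.28498185]
at [ 625.6 -322.2  155.6] phi -189.1
[671.9  62.3 150.  -95. ] -> [ -2.  16. 387.] turn -1.643
[671.9  62.3  40.  -95. ] -> [110.  -2.   3.] turn -0.0
[671.9  62.3  29.  -95. ] -> [11. -0.  0.] turn -0.0
[671.9  62.3 150.  -95. ] -> [-121.    2.   -3.] turn -0.0
[ 532.  -298.   150.  -184.5] -> [  5. 371. 108.] turn 1.562
```

>>> play_rows:
  plan:
    - [-10,2,40,-0.18,1]
    - [-10,4,90,-0.36,1]
    - [-10,6,140,-0.54,1]
    - [-10,8,190,-0.72,1]
    - [-10,10,240,-0.9,1]
    - [-10,12,290,-1.08,1]
    - [-5,14,340,-1.26,1]
    - [-2,16,387,-1.44,1]

```text
time: 19.1
tool_pos: [0.6676, 0.0655, 0.1428]
tool_rot: [-0.094, 0.705, -0.106, -0.695]
contact_force: [0.3, -1.6, -1.9]
gripper_width: 0.414
```

Run:
```python
from h import *
b=cl(103,72)
moves([(*b,150,-95),(*b,45,-95)])
```

```text
at [667.6  65.5 142.8] phi -106.3
[670.9  62.3 150.  -95. ] -> [-7.  2. -4.] turn -0.197
[670.9  62.3  45.  -95. ] -> [105.  -2.   1.] turn -0.0
```

>>> play_rows:
  plan:
    - [-5,1,-2,-0.1,1]
    - [-5,2,-4,-0.197,1]
    - [-5,2,-4,-0.197,1]
    - [-5,2,-4,-0.197,1]

```text
time: 19.6
tool_pos: [0.6715, 0.0607, 0.1496]
tool_rot: [-0.027, 0.712, -0.04, -0.701]
contact_force: [1.2, 0.4, -2.2]
gripper_width: 0.416
```

Run:
```python
from h import *
b=cl(103,72)
print(pose()[1].apply([1,0,0]))
moves([(*b,45,-95),(*b,32,-95)])
f=manip.grab_frame("side");np.savez("sx.npz",**f)
cv2.imwrite("pics/s2.png",cv2.resize(cv2.cvtColor(f["img"],cv2.COLOR_RGB2BGR)[120:260,150:330],None,fx=4,fy=4))
```

```text
[ 0.0139879  -0.01802192 -0.99973974]
at [671.5  60.7 149.6] phi -95.5
[670.9  62.3  45.  -95. ] -> [105.  -3.   2.] turn -0.008
[670.9  62.3  32.  -95. ] -> [13. -0.  0.] turn -0.0
```

View pics/s2.png

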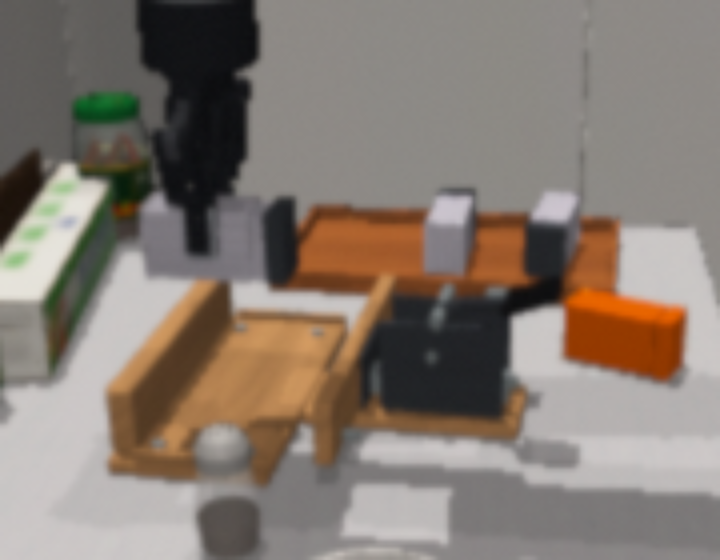

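The tin is held level at crop (215,237), lid toward the levers. Lower it into the bay.

>>> play_rows:
  plan:
    - [0,-3,4,0,1]
    - [40,-3,4,-0.008,1]
    - [80,-3,4,-0.008,1]
    - [105,-3,4,-0.008,1]
    - [115,-3,4,-0.008,1]
    - [117,-3,4,-0.008,1]
    - [119,-3,4,-0.008,1]
    - [119,-3,4,-0.008,1]

```text
time: 20.65
tool_pos: [0.6717, 0.0621, 0.0338]
tool_rot: [-0.024, 0.713, -0.036, -0.699]
contact_force: [-0.1, 0.9, -1.3]
gripper_width: 0.412
```

>>> play_rows:
  plan:
    - [2,0,0,0,1]
    - [2,0,0,0,1]
    - [3,0,0,0,1]
    - [3,0,0,0,1]

```text
time: 21.15
tool_pos: [0.6708, 0.062, 0.0292]
tool_rot: [-0.024, 0.713, -0.036, -0.7]
contact_force: [0.3, 0.2, -1.2]
gripper_width: 0.412
```

>>> play_rows:
  plan:
    - [1,0,0,0,0]
    - [1,0,0,0,-0.3]
    - [1,0,0,0,-0.3]
    - [1,0,0,0,-0.3]
    - [-50,0,0,0,-0.3]
    - [-100,0,0,0,-0.3]
    - [-130,0,0,0,-0.3]
    - [-130,0,0,0,-0.3]

```text
time: 22.15
tool_pos: [0.6709, 0.0644, 0.1636]
tool_rot: [-0.024, 0.715, -0.036, -0.698]
contact_force: [-0.2, 0.1, -0.2]
gripper_width: 0.649
```

Run:
```python
from h import *
f=manip.grab_frame("wrist")
P=cloud(f)
for r,zz,l,st in blobs((P[...,2]>.045)&(P[...,2]<.068),P,200): print(np.round(r[0]),np.round(r[1]),r[2],zz,incl(r[0]).round())
moves([(532,-298,155,-184.5)])
```

```text
[724. -12.] [228.  21.] 84.94884490966797 60.714877313842564 [162.   2.]
[664.  62.] [37. 98.] 85.35309600830078 61.0753302930617 [96. 71.]
[644. 192.] [39. 21.] 34.8199462890625 55.6036089326461 [ 65. 199.]
[588.  65.] [101.  19.] 83.02515411376953 60.248071135188376 [20. 67.]
[576. -71.] [90. 15.] 85.01166534423828 59.755423113328156 [ 20. -69.]
[544.  30.] [ 5. 42.] 77.73439025878906 57.1866129679811 [-21.  28.]
at [669.4  64.4 160.7] phi -94.9
[ 532.  -298.   155.  -184.5] -> [ 10. 373. 106.] turn 1.564
```

Tin 1 lies at clamp (96,71), aligned. On to tin 2.

>>> play_rows:
  plan:
    - [0,40,12,0.18,-0.3]
    - [0,90,25,0.36,-0.3]
    - [0,140,40,0.54,-0.3]
    - [0,190,54,0.72,-0.3]
    - [0,240,68,0.9,-0.3]
    - [0,290,82,1.08,-0.3]
    - [5,340,96,1.26,-0.3]
    - [10,373,106,1.44,-0.3]

```text
time: 23.2
tool_pos: [0.5292, -0.2996, 0.1506]
tool_rot: [-0.49, 0.517, -0.491, -0.502]
contact_force: [0.5, 1.3, -0.1]
gripper_width: 0.648
```

>>> play_rows:
  plan:
    - [0,0,0,0.12,-0.3]
    - [0,0,0,0.124,-0.3]
    - [0,0,0,0.124,-0.3]
    - [0,0,0,0.124,-0.3]

```text
time: 23.7
tool_pos: [0.5314, -0.2978, 0.1531]
tool_rot: [0.519, -0.489, 0.519, 0.472]
contact_force: [-0.3, -0.9, -0.5]
gripper_width: 0.65
```

Run:
```python
from h import *
f=manip.grab_frame("wrist")
P=cloud(f)
for r,zz,l,st in blobs((P[...,2]>.045)&(P[...,2]<.068),P,200): print(np.round(r[0]),np.round(r[1]),r[2],zz)
moves([(532,-298,24,-184.5)])
print(manip.state()["joint_pos"].round(2))
```

```text
[ 437. -298.] [98. 38.] 79.5342025756836 55.07746904598797
[ 532. -302.] [97. 37.] 85.76024627685547 55.1269255014965
at [ 531.5 -297.9  153.3] phi -184.4
[ 532.  -298.    24.  -184.5] -> [129.   2.   2.] turn 0.002
[-0.63  0.06  1.74 -0.    1.32  2.59]
```

>>> play_rows:
  plan:
    - [50,2,2,0,-0.3]
    - [90,2,2,0,-0.3]
    - [115,2,2,0,-0.3]
    - [127,2,2,0,-0.3]
    - [127,2,2,0,-0.3]
    - [127,2,2,0,1]
    - [127,2,2,0,1]
    - [127,2,2,0,1]

```text
time: 24.75
tool_pos: [0.5329, -0.2994, 0.0287]
tool_rot: [0.519, -0.49, 0.519, 0.47]
contact_force: [0.0, 0.4, 6.3]
gripper_width: 0.415
```

>>> play_rows:
  plan:
    - [0,0,0,0,1]
    - [0,0,0,0,1]
    - [-40,0,0,0,1]
    - [-90,0,0,0,1]
    - [-130,0,0,0,1]
    - [-130,0,0,0,1]

```text
time: 25.5
tool_pos: [0.5314, -0.2976, 0.1609]
tool_rot: [0.52, -0.491, 0.519, 0.468]
contact_force: [1.1, 0.5, -1.6]
gripper_width: 0.406
```

Run:
```python
from h import *
b=cl(91,0)
moves([(*b,155,-95)])
```

```text
at [ 531.4 -297.6  160.9] phi -184.5
[652.7  -8.3 155.  -95. ] -> [  2. -98. 298.] turn -1.562
```

>>> play_rows:
  plan:
    - [0,-12,36,-0.18,1]
    - [0,-25,75,-0.36,1]
    - [0,-38,115,-0.54,1]
    - [0,-51,155,-0.72,1]
    - [0,-64,195,-0.9,1]
    - [0,-77,235,-1.08,1]
    - [2,-90,270,-1.26,1]
    - [2,-98,298,-1.44,1]

```text
time: 26.5
tool_pos: [0.6494, -0.0052, 0.1477]
tool_rot: [-0.066, 0.708, -0.077, -0.699]
contact_force: [0.3, -0.1, -1.9]
gripper_width: 0.411
```

>>> play_rows:
  plan:
    - [0,0,0,-0.12,1]
    - [0,0,0,-0.122,1]
    - [0,0,0,-0.122,1]
    - [0,0,0,-0.122,1]

```text
time: 27.0
tool_pos: [0.6503, -0.0072, 0.1507]
tool_rot: [-0.025, 0.712, -0.038, -0.7]
contact_force: [-1.5, -0.8, -1.9]
gripper_width: 0.411
```

Run:
```python
from h import *
b=cl(91,0)
moves([(*b,36,-95)])
```

```text
at [650.3  -7.2 150.7] phi -95.1
[652.7  -8.3  36.  -95. ] -> [115.  -1.  -0.] turn -0.002
```

>>> play_rows:
  plan:
    - [50,-1,0,0,1]
    - [90,-1,0,0,1]
    - [105,-1,0,0,1]
    - [112,-1,0,0,1]
    - [115,-1,0,0,1]
    - [116,-1,0,0,1]
    - [116,-1,0,0,1]

```text
time: 27.88
tool_pos: [0.6535, -0.008, 0.0366]
tool_rot: [-0.025, 0.713, -0.037, -0.699]
contact_force: [-0.3, 0.7, -1.9]
gripper_width: 0.414
```

>>> play_rows:
  plan:
    - [1,0,0,0,1]
    - [2,0,0,0,1]
    - [2,0,0,0,1]

```text
time: 28.25
tool_pos: [0.6534, -0.0081, 0.0351]
tool_rot: [-0.025, 0.713, -0.037, -0.7]
contact_force: [-3.0, 0.1, 6.0]
gripper_width: 0.413
```

Contact with the floor. Release, rise, and go to tin 3.

>>> play_rows:
  plan:
    - [0,0,0,0,0]
    - [0,0,0,0,-0.3]
    - [0,0,0,0,-0.3]
    - [0,0,0,0,-0.3]
    - [-50,0,0,0,-0.3]
    - [-100,0,0,0,-0.3]
    - [-130,0,0,0,-0.3]
    - [-130,0,0,0,-0.3]

```text
time: 29.25
tool_pos: [0.6527, -0.0058, 0.1673]
tool_rot: [-0.025, 0.715, -0.037, -0.698]
contact_force: [-0.5, -0.3, 0.6]
gripper_width: 0.652
```

Run:
```python
from h import *
f=manip.grab_frame("wrist")
P=cloud(f)
for r,zz,l,st in blobs((P[...,2]>.045)&(P[...,2]<.068),P,200): print(np.round(r[0]),np.round(r[1]),r[2],zz,incl(r[0]).round())
moves([(436,-303,155,-190.3)])
```

```text
[724. -14.] [231.  21.] 84.9254150390625 60.754818034861714 [162.   1.]
[664.  62.] [38. 98.] 85.74954223632812 61.08479618236692 [96. 71.]
[656.  -9.] [37. 97.] 84.63426208496094 61.1046738006519 [94. -0.]
[638. 186.] [12. 34.] 83.22631072998047 52.32100140532037 [ 60. 192.]
[592. 100.] [28. 15.] 85.49349975585938 60.288879518867326 [ 21. 102.]
[580.  -2.] [105.  19.] 84.8431625366211 60.25049002524763 [18.  0.]
[ 574. -102.] [28. 14.] 84.4760971069336 60.03787001859234 [  21. -101.]
[533.   1.] [54. 62.] 89.4127197265625 60.58914527557277 [-29.  -1.]
at [651.2  -5.7 164.4] phi -95.0
[ 436.  -303.   155.  -190.3] -> [ 11. 315. 189.] turn 1.663
```

>>> play_rows:
  plan:
    - [0,40,24,0.18,-0.3]
    - [0,80,48,0.36,-0.3]
    - [0,122,73,0.54,-0.3]
    - [0,164,98,0.72,-0.3]
    - [0,206,124,0.9,-0.3]
    - [0,248,149,1.08,-0.3]
    - [5,285,171,1.26,-0.3]
    - [11,315,189,1.44,-0.3]

```text
time: 30.3
tool_pos: [0.4328, -0.3035, 0.1513]
tool_rot: [-0.49, 0.516, -0.491, -0.502]
contact_force: [0.1, -1.1, -0.0]
gripper_width: 0.648
```

>>> play_rows:
  plan:
    - [0,0,0,0.15,-0.3]
    - [0,0,0,0.223,-0.3]
    - [0,0,0,0.223,-0.3]
    - [0,0,0,0.223,-0.3]

```text
time: 30.8
tool_pos: [0.4344, -0.3025, 0.1526]
tool_rot: [0.543, -0.461, 0.542, 0.446]
contact_force: [0.5, 0.4, 0.2]
gripper_width: 0.651
```

Run:
```python
from h import *
f=manip.grab_frame("wrist")
P=cloud(f)
for r,zz,l,st in blobs((P[...,2]>.045)&(P[...,2]<.068),P,200): print(np.round(r[0]),np.round(r[1]),r[2],zz)
moves([(436,-303,24,-190.3)])
print(manip.state()["joint_pos"].round(2))
```

```text
[ 436. -298.] [97. 37.] 79.5450439453125 55.11037518888756
at [ 434.6 -302.6  153. ] phi -190.2
[ 436.  -303.    24.  -190.3] -> [129.   1.   2.] turn 0.001
[-0.75 -0.13  1.92 -0.    1.32  2.57]
```

>>> play_rows:
  plan:
    - [50,1,2,0,-0.3]
    - [90,1,2,0,-0.3]
    - [115,1,2,0,-0.3]
    - [126,1,2,0,-0.3]
    - [126,1,2,0,-0.3]
    - [126,1,2,0,1]
    - [126,1,2,0,1]
    - [126,1,2,0,1]

```text
time: 31.85
tool_pos: [0.4375, -0.3043, 0.0299]
tool_rot: [0.543, -0.463, 0.542, 0.443]
contact_force: [0.0, -0.3, 5.2]
gripper_width: 0.408
```

>>> play_rows:
  plan:
    - [0,0,0,0,1]
    - [0,0,0,0,1]
    - [-40,0,0,0,1]
    - [-90,0,0,0,1]
    - [-130,0,0,0,1]
    - [-130,0,0,0,1]

```text
time: 32.6
tool_pos: [0.436, -0.3024, 0.162]
tool_rot: [0.544, -0.465, 0.542, 0.442]
contact_force: [0.5, 0.1, -2.0]
gripper_width: 0.41
```

Run:
```python
from h import *
b=cl(100,-72)
moves([(*b,155,-95)])
```

```text
at [ 436.  -302.4  162. ] phi -190.3
[655.3 -80.8 155.  -95. ] -> [   7. -176.  257.] turn -1.663
```

>>> play_rows:
  plan:
    - [0,-22,32,-0.18,1]
    - [0,-44,64,-0.36,1]
    - [0,-66,97,-0.54,1]
    - [0,-90,131,-0.72,1]
    - [0,-114,166,-0.9,1]
    - [0,-136,200,-1.08,1]
    - [2,-158,230,-1.26,1]
    - [4,-176,257,-1.44,1]

```text
time: 33.6
tool_pos: [0.6527, -0.0781, 0.1501]
tool_rot: [-0.102, 0.704, -0.112, -0.694]
contact_force: [0.7, -0.2, -1.5]
gripper_width: 0.411
```

>>> play_rows:
  plan:
    - [0,0,0,-0.15,1]
    - [0,0,0,-0.223,1]
    - [0,0,0,-0.223,1]
    - [0,0,0,-0.223,1]

```text
time: 34.1
tool_pos: [0.6525, -0.0794, 0.1519]
tool_rot: [-0.025, 0.712, -0.037, -0.701]
contact_force: [-0.5, 0.0, -1.0]
gripper_width: 0.409
```

Run:
```python
from h import *
b=cl(100,-72)
moves([(*b,37,-95)])
```

```text
at [652.5 -79.4 151.9] phi -95.1
[655.3 -80.8  37.  -95. ] -> [115.  -1.  -1.] turn -0.001
```

>>> play_rows:
  plan:
    - [50,-1,-1,0,1]
    - [90,-1,-1,0,1]
    - [105,-1,-1,0,1]
    - [112,-1,-1,0,1]
    - [115,-1,-1,0,1]
    - [116,-1,-1,0,1]
    - [116,-1,-1,0,1]

```text
time: 34.98
tool_pos: [0.6572, -0.0809, 0.039]
tool_rot: [-0.025, 0.713, -0.037, -0.699]
contact_force: [0.5, 0.0, -2.0]
gripper_width: 0.412
```

>>> play_rows:
  plan:
    - [1,0,0,0,1]
    - [2,0,0,0,1]
    - [2,0,0,0,1]

```text
time: 35.35
tool_pos: [0.6568, -0.0808, 0.0364]
tool_rot: [-0.025, 0.713, -0.037, -0.7]
contact_force: [0.3, 0.0, 1.3]
gripper_width: 0.409
```

>>> play_rows:
  plan:
    - [0,0,0,0,0]
    - [0,0,0,0,-0.3]
    - [0,0,0,0,-0.3]
    - [0,0,0,0,-0.3]
    - [-50,0,0,0,-0.3]
    - [-100,0,0,0,-0.3]
    - [-140,0,0,0,-0.3]
    - [-140,0,0,0,1]

```text
time: 36.35
tool_pos: [0.6568, -0.0788, 0.1814]
tool_rot: [-0.024, 0.716, -0.038, -0.697]
contact_force: [0.2, 0.2, -1.3]
gripper_width: 0.448
```

Run:
```python
from h import *
moves([(454,41,160,-95)])
```

```text
at [656.8 -78.8 181.4] phi -95.0
[454  41 160 -95] -> [  14. -102.  213.] turn -0.0
```

>>> play_rows:
  plan:
    - [0,-22,46,0,1]
    - [0,-44,92,0,1]
    - [5,-66,138,0,1]
    - [10,-88,184,0,1]
    - [14,-102,213,0,1]
    - [14,-102,213,0,1]
    - [14,-102,213,0,1]

```text
time: 37.22
tool_pos: [0.4513, 0.0415, 0.1557]
tool_rot: [-0.025, 0.712, -0.037, -0.7]
contact_force: [0.3, -0.5, 0.3]
gripper_width: -0.002
```

Run:
```python
from h import *
f=manip.grab_frame("wrist");w=cloud(f);img=cv2.cvtColor(f["img"],cv2.COLOR_RGB2BGR)
t=manip.grab_frame("top")
c=cv2.resize(cv2.cvtColor(t["img"],cv2.COLOR_RGB2BGR)[105:235,190:320],(600,600),interpolation=cv2.INTER_CUBIC)
cv2.imwrite("pics/m1.png",np.hstack([c[:384],img])[:, :].copy() if False else cv2.resize(np.hstack([cv2.resize(c,(384,384)),img]),(800,343)))
P=cloud(t)
for r,zz,l,st in blobs((P[...,2]>.045)&(P[...,2]<.068),P,200): print(np.round(r[0]),np.round(r[1]),r[2],zz,incl(r[0]).round())
for r,zz,l,st in blobs((w[...,2]>.104)&(w[...,2]<.125),w,100): print("w",np.round(r[0]),np.round(r[1]),r[2],zz,st)
for r,zz,l,st in blobs((w[...,2]>.074)&(w[...,2]<.086),w,100): print("r",np.round(r[0]),np.round(r[1]),r[2],zz,st)
moves([(454,41,120,-95)])
```

```text
[907. -15.] [ 155. 1459.] 0.05204813927412033 58.59381110864859 [345.  15.]
[893. 581.] [89. 70.] 86.82125854492188 46.65118734987195 [279. 608.]
[837. 401.] [66. 72.] 1.01980459690094 49.067457105997356 [239. 424.]
[772. 573.] [135. 246.] 10.991147994995117 61.187036202664856 [160. 590.]
[670. -10.] [231. 127.] 85.25691223144531 61.700307615051074 [109.  -0.]
[656.  -9.] [36. 98.] 85.57122039794922 61.89912823222454 [94. -1.]
[580.  -2.] [230.  19.] 84.64089965820312 61.27038768058068 [18.  0.]
[535. 313.] [106. 107.] 2.023912191390991 48.49689342030461 [-54. 310.]
[380. -92.] [37. 90.] 65.52559661865234 50.14476389051337 [-173. -107.]
w [466.  40.] [36. 55.] 84.38941955566406 113.78183922675333 [ 220  147   63  104 4505]
r [545.  27.] [ 5. 36.] 85.21163940429688 82.5275620516644 [256  17   9  68 582]
r [541. -22.] [ 6. 36.] 83.22834777832031 82.18274008602586 [334  18  17  67 760]
r [500.  31.] [ 5. 32.] 84.80467987060547 82.68303676532138 [255 103   9  53 413]
r [484. -32.] [37. 54.] 85.00637817382812 79.76582461645793 [ 329  102   61   85 3566]
at [451.8  41.2 156.1] phi -95.1
[454  41 120 -95] -> [36. -1. -2.] turn -0.001
```

View pics/m1.png

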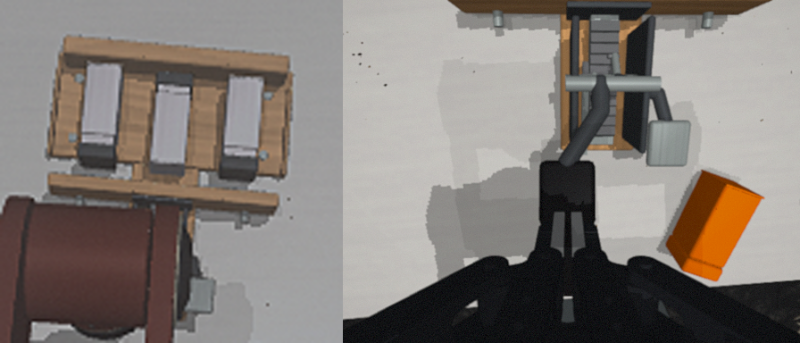

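The three tins lie straight between the jaws (left crop). The trigger pad is at (568,195) in the right crop, under the closed fingers. First stroke.

>>> play_rows:
  plan:
    - [30,-1,-6,0,1]
    - [42,-1,-6,0,1]
    - [56,-1,-6,0,1]
    - [70,-1,-6,0,1]
    - [80,-1,-6,0,1]
    - [86,-1,-6,0,1]
    - [86,-1,-6,0,1]

```text
time: 38.2
tool_pos: [0.4602, 0.0406, 0.0718]
tool_rot: [-0.025, 0.714, -0.037, -0.699]
contact_force: [-1.2, 0.9, 7.6]
gripper_width: 0.001
```

Run:
```python
from h import *
f=manip.grab_frame("top");P=cloud(f)
for r,zz,l,st in blobs((P[...,2]>.05)&(P[...,2]<.068),P,150):
    c=incl(r[0])
    if -10<c[0]<170 and abs(c[1])<100: print(c.round(),np.round(r[1]))
moves([(458,40,68,-95)])
```

```text
[109.  -0.] [231. 127.]
[94. -1.] [36. 97.]
[29.  1.] [231.  19.]
at [460.2  40.6  71.8] phi -95.0
[458  40  68 -95] -> [4. 1. 2.] turn -0.001
```

Jaw moved 11 mm with 7.6 N. Finish this stroke, let the trigger right up, and do strokes 2 and 3.

>>> play_rows:
  plan:
    - [3,0,0,0,1]
    - [3,0,0,0,1]
    - [-20,0,0,0,1]
    - [-40,0,0,0,1]
    - [-54,0,0,0,1]
    - [-54,0,0,0,1]
    - [-54,0,0,0,1]

```text
time: 39.12
tool_pos: [0.4571, 0.0415, 0.1232]
tool_rot: [-0.025, 0.712, -0.037, -0.701]
contact_force: [-0.9, -1.1, -0.1]
gripper_width: 0.003
```

>>> play_rows:
  plan:
    - [12,0,0,0,1]
    - [26,0,0,0,1]
    - [40,0,0,0,1]
    - [52,0,0,0,1]
    - [57,0,0,0,1]
    - [57,0,0,0,1]
    - [57,0,0,0,1]

```text
time: 40.0
tool_pos: [0.4596, 0.0409, 0.0705]
tool_rot: [-0.025, 0.712, -0.037, -0.7]
contact_force: [-13.0, 2.4, 28.4]
gripper_width: 0.004
```

>>> play_rows:
  plan:
    - [-20,0,0,0,1]
    - [-40,0,0,0,1]
    - [-57,0,0,0,1]
    - [-57,0,0,0,1]
    - [-57,0,0,0,1]

```text
time: 40.62
tool_pos: [0.457, 0.0416, 0.123]
tool_rot: [-0.025, 0.712, -0.037, -0.701]
contact_force: [0.4, 0.2, 0.2]
gripper_width: 0.001
```

Run:
```python
from h import *
f=manip.grab_frame("top");P=cloud(f)
for r,zz,l,st in blobs((P[...,2]>.05)&(P[...,2]<.068),P,150):
    c=incl(r[0])
    if -10<c[0]<170 and abs(c[1])<100: print(c.round(),np.round(r[1]))
moves([(458,40,68,-95)])
```

```text
[97.  1.] [232. 149.]
at [456.9  41.6 122.8] phi -95.0
[458  40  68 -95] -> [55.  1. -0.] turn -0.0
```

>>> play_rows:
  plan:
    - [12,0,0,0,1]
    - [26,0,0,0,1]
    - [40,0,0,0,1]
    - [50,0,0,0,1]
    - [54,0,0,0,1]
    - [54,0,0,0,1]

```text
time: 41.42
tool_pos: [0.4592, 0.0409, 0.0712]
tool_rot: [-0.025, 0.713, -0.037, -0.7]
contact_force: [-5.0, 1.7, 13.7]
gripper_width: -0.003
```

>>> play_rows:
  plan:
    - [-20,0,0,0,1]
    - [-40,0,0,0,1]
    - [-54,0,0,0,1]
    - [-54,0,0,0,1]
    - [-54,0,0,0,1]

```text
time: 42.05
tool_pos: [0.457, 0.0416, 0.123]
tool_rot: [-0.025, 0.712, -0.037, -0.701]
contact_force: [0.4, -0.2, -0.3]
gripper_width: -0.002
```

>>> play_rows:
  plan:
    - [10,0,0,0,1]
    - [20,0,0,0,1]
    - [28,0,0,0,1]
    - [34,0,0,0,1]
    - [38,0,0,0,1]
    - [40,0,0,0,1]
    - [40,0,0,0,1]

```text
time: 42.92
tool_pos: [0.4571, 0.0411, 0.0843]
tool_rot: [-0.025, 0.711, -0.037, -0.702]
contact_force: [-8.9, 1.4, 11.5]
gripper_width: 0.002
```

Run:
```python
from h import *
f=manip.grab_frame("top");P=cloud(f)
for r,zz,l,st in blobs((P[...,2]>.05)&(P[...,2]<.068),P,150):
    c=incl(r[0])
    if -10<c[0]<170 and abs(c[1])<100: print(c.round(),np.round(r[1]))
```

```text
[104.   0.] [231. 135.]
```

>>> play_rows:
  plan:
    - [2,0,0,0,1]
    - [4,0,0,0,1]
    - [6,0,0,0,1]
    - [6,0,0,0,1]

```text
time: 43.48
tool_pos: [0.4576, 0.0411, 0.0784]
tool_rot: [-0.025, 0.711, -0.037, -0.701]
contact_force: [-6.7, 1.6, 10.7]
gripper_width: 0.0
```

>>> play_rows:
  plan:
    - [2,0,0,0,1]
    - [4,0,0,0,1]
    - [4,0,0,0,1]

```text
time: 43.85
tool_pos: [0.4582, 0.041, 0.0745]
tool_rot: [-0.025, 0.712, -0.037, -0.701]
contact_force: [-5.2, 3.0, 9.9]
gripper_width: -0.002
```

>>> play_rows:
  plan:
    - [2,0,0,0,1]
    - [3,0,0,0,1]
    - [3,0,0,0,1]

```text
time: 44.22
tool_pos: [0.4588, 0.0409, 0.0718]
tool_rot: [-0.025, 0.713, -0.037, -0.7]
contact_force: [-3.8, 1.1, 9.5]
gripper_width: -0.004
```

>>> play_rows:
  plan:
    - [1,0,0,0,1]
    - [1,0,0,0,1]
    - [-20,0,0,0,1]
    - [-40,0,0,0,1]
    - [-53,0,0,0,1]
    - [-53,0,0,0,1]
    - [-53,0,0,0,1]

```text
time: 45.1
tool_pos: [0.4571, 0.0416, 0.1231]
tool_rot: [-0.025, 0.712, -0.037, -0.701]
contact_force: [-0.4, 0.3, 0.5]
gripper_width: 0.001
```

>>> play_rows:
  plan:
    - [8,0,0,0,1]
    - [12,0,0,0,1]
    - [15,0,0,0,1]
    - [18,0,0,0,1]
    - [18,0,0,0,1]

```text
time: 45.72
tool_pos: [0.4579, 0.0412, 0.1059]
tool_rot: [-0.025, 0.713, -0.037, -0.7]
contact_force: [0.2, 0.3, 1.0]
gripper_width: 0.001
```

>>> play_rows:
  plan:
    - [2,0,0,0,1]
    - [4,0,0,0,1]
    - [4,0,0,0,1]

```text
time: 46.1
tool_pos: [0.4581, 0.0412, 0.1021]
tool_rot: [-0.025, 0.713, -0.037, -0.7]
contact_force: [-0.3, 0.9, 1.2]
gripper_width: -0.0
```

Run:
```python
from h import *
f=manip.grab_frame("top");P=cloud(f)
for r,zz,l,st in blobs((P[...,2]>.05)&(P[...,2]<.068),P,150):
    c=incl(r[0])
    if -10<c[0]<170 and abs(c[1])<100: print(c.round(),np.round(r[1]))
```

```text
[105.   1.] [232. 133.]
```

>>> play_rows:
  plan:
    - [2,0,0,0,1]
    - [5,0,0,0,1]
    - [8,0,0,0,1]
    - [8,0,0,0,1]

```text
time: 46.65
tool_pos: [0.458, 0.0411, 0.0945]
tool_rot: [-0.025, 0.712, -0.037, -0.701]
contact_force: [-4.0, 0.7, 5.6]
gripper_width: 0.0
```

>>> play_rows:
  plan:
    - [2,0,0,0,1]
    - [4,0,0,0,1]
    - [6,0,0,0,1]
    - [6,0,0,0,1]

```text
time: 47.15
tool_pos: [0.4577, 0.0412, 0.0897]
tool_rot: [-0.025, 0.712, -0.037, -0.701]
contact_force: [-8.7, 1.1, 14.6]
gripper_width: -0.001
```

Run:
```python
from h import *
f=manip.grab_frame("top");P=cloud(f)
for r,zz,l,st in blobs((P[...,2]>.05)&(P[...,2]<.068),P,150):
    c=incl(r[0])
    if -10<c[0]<170 and abs(c[1])<100: print(c.round(),np.round(r[1]))
```

```text
[107.   0.] [232. 130.]
```

>>> play_rows:
  plan:
    - [1,0,0,0,1]
    - [2,0,0,0,1]
    - [2,0,0,0,1]

```text
time: 47.58
tool_pos: [0.4577, 0.0411, 0.0878]
tool_rot: [-0.025, 0.712, -0.037, -0.701]
contact_force: [-9.4, 1.2, 15.7]
gripper_width: 0.002
```

>>> play_rows:
  plan:
    - [1,0,0,0,1]
    - [2,0,0,0,1]
    - [2,0,0,0,1]

```text
time: 47.95
tool_pos: [0.4577, 0.0412, 0.0863]
tool_rot: [-0.025, 0.711, -0.037, -0.701]
contact_force: [-13.1, 1.7, 18.6]
gripper_width: 0.002
```

>>> play_rows:
  plan:
    - [1,0,0,0,1]
    - [2,0,0,0,1]
    - [2,0,0,0,1]

```text
time: 48.32
tool_pos: [0.4578, 0.0411, 0.0848]
tool_rot: [-0.025, 0.711, -0.037, -0.702]
contact_force: [-14.6, 1.9, 21.9]
gripper_width: 0.002
```

>>> play_rows:
  plan:
    - [1,0,0,0,1]
    - [2,0,0,0,1]
    - [2,0,0,0,1]

```text
time: 48.7
tool_pos: [0.4578, 0.0411, 0.0832]
tool_rot: [-0.025, 0.711, -0.037, -0.702]
contact_force: [-15.9, 1.5, 23.7]
gripper_width: -0.003
```

>>> play_rows:
  plan:
    - [1,0,0,0,1]
    - [2,0,0,0,1]
    - [3,0,0,0,1]
    - [3,0,0,0,1]

```text
time: 49.2
tool_pos: [0.4579, 0.0411, 0.0804]
tool_rot: [-0.025, 0.711, -0.037, -0.702]
contact_force: [-15.9, 2.3, 25.2]
gripper_width: -0.002
```

Run:
```python
from h import *
f=manip.grab_frame("top");P=cloud(f)
for r,zz,l,st in blobs((P[...,2]>.05)&(P[...,2]<.068),P,150):
    c=incl(r[0])
    if -10<c[0]<170 and abs(c[1])<100: print(c,np.round(r[1],1))
w=manip.grab_frame("wrist")
c=cv2.resize(cv2.cvtColor(f["img"],cv2.COLOR_RGB2BGR)[110:190,205:310],(735,560),interpolation=cv2.INTER_CUBIC)
cv2.imwrite("pics/m2.png",c)
```

```text
[107.84262842   0.49086791] [232.  128.6]
```

View pics/m2.png

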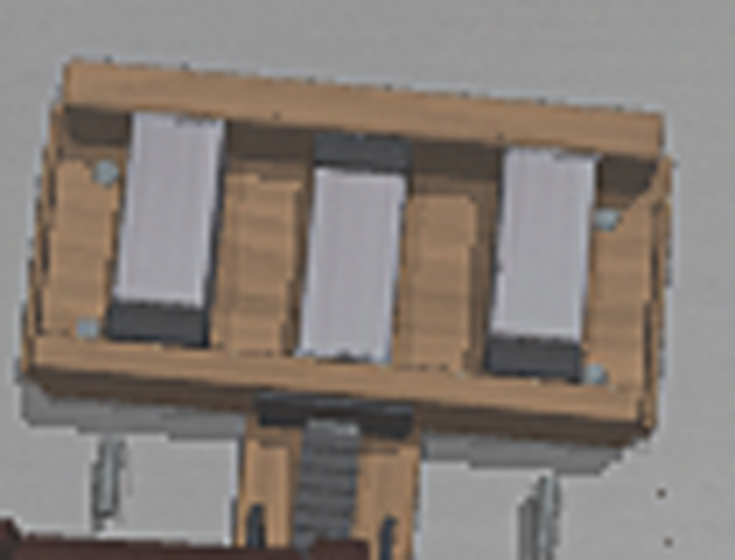

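Lids look nearly home. Keep pressing to the hard stop, watching the force.

>>> play_rows:
  plan:
    - [1,0,0,0,1]
    - [2,0,0,0,1]
    - [3,0,0,0,1]
    - [3,0,0,0,1]

```text
time: 49.8
tool_pos: [0.4584, 0.0411, 0.077]
tool_rot: [-0.025, 0.712, -0.037, -0.701]
contact_force: [-12.5, 2.0, 21.6]
gripper_width: -0.002
```

>>> play_rows:
  plan:
    - [1,0,0,0,1]
    - [2,0,0,0,1]
    - [2,0,0,0,1]

```text
time: 50.18
tool_pos: [0.4589, 0.041, 0.0743]
tool_rot: [-0.025, 0.712, -0.037, -0.7]
contact_force: [-8.3, 1.6, 16.1]
gripper_width: -0.001
```

>>> play_rows:
  plan:
    - [1,0,0,0,1]
    - [2,0,0,0,1]
    - [3,0,0,0,1]
    - [3,0,0,0,1]

```text
time: 50.68
tool_pos: [0.4595, 0.0409, 0.0718]
tool_rot: [-0.025, 0.713, -0.037, -0.7]
contact_force: [-8.6, 1.7, 17.8]
gripper_width: -0.003
```

Run:
```python
from h import *
f=manip.grab_frame("top");P=cloud(f)
for r,zz,l,st in blobs((P[...,2]>.05)&(P[...,2]<.068),P,150):
    c=incl(r[0])
    if -10<c[0]<170 and abs(c[1])<100: print(c,np.round(r[1],1))
```

```text
[108.01401903   0.44368298] [231.5 130.7]
```

>>> play_rows:
  plan:
    - [1,0,0,0,1]
    - [1,0,0,0,1]
    - [-20,0,0,0,1]
    - [-40,0,0,0,1]
    - [-53,0,0,0,1]
    - [-53,0,0,0,1]
    - [-53,0,0,0,1]

```text
time: 51.6
tool_pos: [0.4571, 0.0415, 0.1212]
tool_rot: [-0.025, 0.712, -0.037, -0.701]
contact_force: [0.1, 0.1, -0.9]
gripper_width: -0.003
```

Run:
```python
from h import *
f=manip.grab_frame("top");P=cloud(f)
for r,zz,l,st in blobs((P[...,2]>.05)&(P[...,2]<.068),P,150):
    c=incl(r[0])
    if -10<c[0]<170 and abs(c[1])<100: print(c,np.round(r[1],1))
```

```text
[105.15428774   0.24938092] [232.1 133.6]
```

One more stroke to look for the hard stop.

>>> play_rows:
  plan:
    - [8,0,0,0,1]
    - [12,0,0,0,1]
    - [16,0,0,0,1]
    - [20,0,0,0,1]
    - [24,0,0,0,1]
    - [24,0,0,0,1]

```text
time: 52.4
tool_pos: [0.458, 0.0411, 0.0982]
tool_rot: [-0.025, 0.712, -0.037, -0.7]
contact_force: [-2.3, 0.4, 4.0]
gripper_width: -0.002
```

>>> play_rows:
  plan:
    - [2,0,0,0,1]
    - [4,0,0,0,1]
    - [4,0,0,0,1]

```text
time: 52.78
tool_pos: [0.4581, 0.0411, 0.0944]
tool_rot: [-0.025, 0.712, -0.037, -0.7]
contact_force: [-2.3, 0.5, 4.6]
gripper_width: 0.001
```

>>> play_rows:
  plan:
    - [2,0,0,0,1]
    - [3,0,0,0,1]
    - [3,0,0,0,1]

```text
time: 53.15
tool_pos: [0.4581, 0.0411, 0.0914]
tool_rot: [-0.025, 0.712, -0.037, -0.7]
contact_force: [-3.7, 0.4, 5.7]
gripper_width: 0.001
```

>>> play_rows:
  plan:
    - [2,0,0,0,1]
    - [3,0,0,0,1]
    - [3,0,0,0,1]

```text
time: 53.52
tool_pos: [0.4583, 0.041, 0.0892]
tool_rot: [-0.025, 0.712, -0.037, -0.7]
contact_force: [-6.6, 1.1, 10.1]
gripper_width: -0.001
```

>>> play_rows:
  plan:
    - [1,0,0,0,1]
    - [2,0,0,0,1]
    - [2,0,0,0,1]

```text
time: 53.9
tool_pos: [0.4582, 0.041, 0.0879]
tool_rot: [-0.025, 0.712, -0.037, -0.701]
contact_force: [-9.2, 0.9, 14.4]
gripper_width: -0.003
```

>>> play_rows:
  plan:
    - [1,0,0,0,1]
    - [2,0,0,0,1]
    - [2,0,0,0,1]

```text
time: 54.28
tool_pos: [0.4582, 0.0411, 0.0866]
tool_rot: [-0.025, 0.712, -0.037, -0.701]
contact_force: [-11.9, 0.5, 18.7]
gripper_width: 0.001
```

>>> play_rows:
  plan:
    - [1,0,0,0,1]
    - [2,0,0,0,1]
    - [2,0,0,0,1]

```text
time: 54.65
tool_pos: [0.4583, 0.041, 0.0851]
tool_rot: [-0.025, 0.712, -0.037, -0.701]
contact_force: [-14.1, 1.7, 22.3]
gripper_width: -0.0
```

Run:
```python
from h import *
f=manip.grab_frame("top");P=cloud(f)
for r,zz,l,st in blobs((P[...,2]>.05)&(P[...,2]<.068),P,150):
    c=incl(r[0])
    if -10<c[0]<170 and abs(c[1])<100: print(c,np.round(r[1],1))
```

```text
[107.91870419   0.58493057] [232.  130.4]
```

>>> play_rows:
  plan:
    - [2,0,0,0,1]
    - [4,0,0,0,1]
    - [6,0,0,0,1]
    - [8,0,0,0,1]
    - [8,0,0,0,1]

```text
time: 55.32
tool_pos: [0.4589, 0.041, 0.0775]
tool_rot: [-0.025, 0.712, -0.037, -0.701]
contact_force: [-13.1, 2.3, 22.1]
gripper_width: 0.001
```

>>> play_rows:
  plan:
    - [2,0,0,0,1]
    - [4,0,0,0,1]
    - [6,0,0,0,1]
    - [6,0,0,0,1]

```text
time: 55.82
tool_pos: [0.4601, 0.0408, 0.0718]
tool_rot: [-0.025, 0.713, -0.037, -0.7]
contact_force: [-10.4, 1.8, 21.3]
gripper_width: 0.003
```

>>> play_rows:
  plan:
    - [-20,0,0,0,1]
    - [-40,0,0,0,1]
    - [-70,0,0,0,1]
    - [-110,0,0,0,1]
    - [-110,0,0,0,1]

```text
time: 56.45
tool_pos: [0.4594, 0.0423, 0.1819]
tool_rot: [-0.025, 0.716, -0.037, -0.697]
contact_force: [-1.0, 0.1, -0.7]
gripper_width: 0.0
```

Run:
```python
from h import *
moves([(*cl(40,0),210,-95)])
```

```text
at [459.4  42.3 181.9] phi -95.0
[601.8  -3.9 210.  -95. ] -> [ -24.   34. -147.] turn -0.0
```

>>> play_rows:
  plan:
    - [-10,12,-50,0,1]
    - [-20,24,-100,0,1]
    - [-24,34,-147,0,1]
    - [-24,34,-147,0,1]
    - [-24,34,-147,0,1]

```text
time: 57.08
tool_pos: [0.5988, -0.0036, 0.2035]
tool_rot: [-0.025, 0.712, -0.037, -0.701]
contact_force: [-0.7, 0.5, -1.4]
gripper_width: -0.0
```

Run:
```python
from h import *
f=manip.grab_frame("wrist");np.savez("w5.npz",**f);P=cloud(f)
u=lambda p:(p[...,:2]*1000-C0)@np.c_[EX,EY]
q=u(P);z=P[...,2]
for y in(71,0,-72):
    m=(z>.056)&(z<.07)&(abs(q[...,1]-y)<14)
    x=q[...,0][m]; h,e=np.histogram(x,bins=np.arange(0,180,2)); print(y,[(int(e[i])) for i in range(len(h)) if h[i]>0 and (h[i-1]==0 or i+1==len(h) or h[i+1]==0)])
for r,zz,l,st in blobs((z>.05)&(z<.068),P,150): print(incl(r[0]).round(1),np.round(r[1],1))
cv2.imwrite("pics/w5.png",cv2.cvtColor(f["img"],cv2.COLOR_RGB2BGR))
```

```text
71 [42, 58, 62, 172]
0 [38, 56, 62, 170]
-72 [42, 56, 60, 170]
[117.3   1. ] [231.5 110.5]
[ 60.4 195.9] [35.9 17.1]
[48.8  1.3] [230.5  18.2]
```

View pics/w5.png

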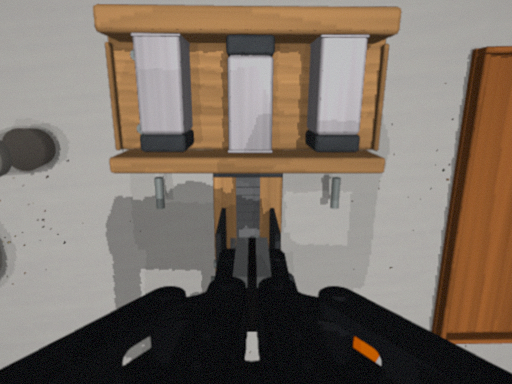

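The lids look home, with no collar line at (165,130), (250,50) or (335,133), and tin lengths of about 89–90 mm. I'll do one finer check of the three near edges.

Run:
```python
from h import *
f=dict(np.load("w5.npz"));P=cloud(f);z=P[...,2]
q=(P[...,:2]*1000-C0)@np.c_[EX,EY]
for y in(71,0,-72):
    e=[];g=[]
    for c in range(512):
        col=np.where((z[:,c]>.056)&(z[:,c]<.07)&(abs(q[:,c,1]-y)<14))[0]
        x=np.sort(q[col,c,0])
        if len(x)<20: continue
        d=np.diff(x);k=np.where((d>2)&(x[:-1]>45)&(x[:-1]<75))[0]
        if len(k): e.append(x[k[-1]+1]);g.append(x[k[0]])
    print(y,len(e),np.round([np.median(e),np.std(e),np.median(g)],2))
moves([(474,-35,130,-95)])
```

```text
71 34 [63.17  2.9  57.77]
0 34 [62.34  1.56 57.56]
-72 32 [61.79  0.08 57.29]
at [598.6  -3.4 204. ] phi -95.0
[474 -35 130 -95] -> [ 73.  41. 123.] turn -0.0
```

All three lids are home: the jaw settled at 32 mm travel, and each tin's near edge is the same 4.5–5.4 mm ahead of its face. Next, the release lever.

>>> play_rows:
  plan:
    - [0,15,45,0,1]
    - [0,30,90,0,1]
    - [20,41,123,0,1]
    - [60,41,123,0,1]
    - [73,41,123,0,1]
    - [73,41,123,0,1]

```text
time: 57.88
tool_pos: [0.4741, -0.0347, 0.1301]
tool_rot: [-0.025, 0.712, -0.037, -0.701]
contact_force: [-0.0, 0.0, 0.1]
gripper_width: 0.005
```

Run:
```python
from h import *
moves([(474,-35,62,-95)])
```

```text
at [474.1 -34.7 130.1] phi -95.0
[474 -35  62 -95] -> [68. -1.  1.] turn 0.0
```

>>> play_rows:
  plan:
    - [35,-1,1,0,1]
    - [48,-1,1,0,1]
    - [56,-1,1,0,1]
    - [62,-1,1,0,1]
    - [68,-1,1,0,1]
    - [70,-1,1,0,1]
    - [70,-1,1,0,1]
    - [70,-1,1,0,1]

```text
time: 58.88
tool_pos: [0.4741, -0.0352, 0.0629]
tool_rot: [-0.025, 0.711, -0.037, -0.702]
contact_force: [-14.7, 2.4, 15.9]
gripper_width: 0.001
```

Run:
```python
from h import *
f=manip.grab_frame("top");P=cloud(f)
for r,zz,l,st in blobs((P[...,2]>.05)&(P[...,2]<.068),P,150):
    c=incl(r[0])
    if -10<c[0]<170 and abs(c[1])<130: print(c,np.round(r[1],1))
```

```text
[1.16280301e+02 8.34509638e-02] [230.7 111.1]
[19.81901481 70.74422322] [90.  15.1]
[ 19.2278119  -50.91578728] [127.3  14.9]
```

>>> play_rows:
  plan:
    - [2,0,0,0,1]
    - [2,0,0,0,1]
    - [2,0,0,0,1]
    - [2,0,0,0,1]
    - [-30,0,0,0,1]
    - [-80,0,0,0,1]
    - [-110,0,0,0,0]
    - [-110,0,0,0,-0.3]

```text
time: 59.92
tool_pos: [0.4762, -0.0339, 0.1751]
tool_rot: [-0.024, 0.716, -0.038, -0.697]
contact_force: [-0.6, 0.5, -1.5]
gripper_width: 0.415
```

Run:
```python
from h import *
moves([(*cl(95,-72),165,-95)])
```

```text
at [476.2 -33.9 175.1] phi -95.0
[650.4 -80.4 165.  -95. ] -> [  16.   31. -177.] turn -0.0
```

>>> play_rows:
  plan:
    - [0,8,-45,0,-0.3]
    - [0,16,-90,0,-0.3]
    - [0,24,-135,0,-0.3]
    - [5,31,-177,0,-0.3]
    - [5,31,-177,0,-0.3]
    - [5,31,-177,0,-0.3]

```text
time: 60.68
tool_pos: [0.6461, -0.0795, 0.1681]
tool_rot: [-0.025, 0.712, -0.037, -0.701]
contact_force: [-1.1, 0.6, 0.0]
gripper_width: 0.648
```

Run:
```python
from h import *
f=manip.grab_frame("wrist");P=cloud(f);t=manip.grab_frame("top");Q=cloud(t)
for n,p in(("w",P),("t",Q)):
  for r,zz,l,st in blobs((p[...,2]>.05)&(p[...,2]<.068),p,150):
    c=incl(r[0])
    if -10<c[0]<170 and abs(c[1])<130: print(n,np.round(r[0]),c.round(1),np.round(r[1],1),round(r[2],1))
moves([(*cl(103,-72),30,-95)])
```

```text
w [678. -17.] [117.   -6.4] [217.  110.5] 84.8
w [574. -70.] [ 18.3 -68.3] [92.4 18.4] 85.0
w [588.  63.] [20.  65.2] [102.  17.] 84.0
t [684.  55.] [116.6  65.3] [100.1 110.5] 85.0
t [587.  65.] [19.7 67.1] [97.9 18.4] 82.2
at [646.1 -79.4 169.2] phi -95.0
[658.3 -81.1  30.  -95. ] -> [139.  -2. -10.] turn -0.0
```

The jaw is fully back (centre at 18–20, as at the start). Return the tins, starting with tin 3.

>>> play_rows:
  plan:
    - [0,-2,-10,0,-0.3]
    - [50,-2,-10,0,-0.3]
    - [95,-2,-10,0,-0.3]
    - [125,-2,-10,0,-0.3]
    - [136,-2,-10,0,-0.3]
    - [136,-2,-10,0,-0.3]
    - [136,-2,-10,0,1]
    - [136,-2,-10,0,1]

```text
time: 61.78
tool_pos: [0.661, -0.0814, 0.0364]
tool_rot: [-0.025, 0.714, -0.037, -0.699]
contact_force: [-2.1, -0.8, 5.6]
gripper_width: 0.412
```

>>> play_rows:
  plan:
    - [0,0,0,0,1]
    - [0,0,0,0,1]
    - [0,0,0,0,1]
    - [-40,0,0,0,1]
    - [-90,0,0,0,1]
    - [-130,0,0,0,1]
    - [-130,0,0,0,1]

```text
time: 62.65
tool_pos: [0.6599, -0.0792, 0.169]
tool_rot: [-0.024, 0.716, -0.038, -0.697]
contact_force: [0.3, 0.1, -2.2]
gripper_width: 0.407
```

Run:
```python
from h import *
moves([(436,-301,155,-185)])
```

```text
at [659.9 -79.2 169. ] phi -95.0
[ 436 -301  155 -185] -> [ 13. 240. 204.] turn 1.57
```

>>> play_rows:
  plan:
    - [0,30,25,0.18,1]
    - [0,60,51,0.36,1]
    - [0,92,78,0.54,1]
    - [0,124,105,0.72,1]
    - [0,156,133,0.9,1]
    - [0,188,160,1.08,1]
    - [5,215,183,1.26,1]
    - [10,240,204,1.44,1]

```text
time: 63.65
tool_pos: [0.4312, -0.3001, 0.1513]
tool_rot: [-0.49, 0.517, -0.491, -0.502]
contact_force: [0.5, -0.8, -2.0]
gripper_width: 0.411
```

>>> play_rows:
  plan:
    - [0,0,0,0.13,1]
    - [0,0,0,0.13,1]
    - [0,0,0,0.13,1]
    - [0,0,0,0.13,1]

```text
time: 64.15
tool_pos: [0.4334, -0.2997, 0.1536]
tool_rot: [0.521, -0.487, 0.521, 0.47]
contact_force: [0.2, -0.8, -1.1]
gripper_width: 0.41
```

Run:
```python
from h import *
moves([(436,-301,33,-185)])
```

```text
at [ 433.4 -299.7  153.6] phi -184.9
[ 436 -301   33 -185] -> [121.  -1.   1.] turn 0.003
```

>>> play_rows:
  plan:
    - [50,-1,1,0,1]
    - [90,-1,1,0,1]
    - [110,-1,1,0,1]
    - [117,-1,1,0,1]
    - [120,-1,1,0,1]
    - [120,-1,1,0,1]
    - [120,-1,1,0,1]

```text
time: 65.03
tool_pos: [0.4371, -0.302, 0.0352]
tool_rot: [0.521, -0.487, 0.521, 0.468]
contact_force: [-0.3, 0.2, -1.5]
gripper_width: 0.413
```

>>> play_rows:
  plan:
    - [1,0,0,0,1]
    - [2,0,0,0,1]
    - [2,0,0,0,1]

```text
time: 65.4
tool_pos: [0.4363, -0.3014, 0.0319]
tool_rot: [0.521, -0.486, 0.521, 0.469]
contact_force: [0.3, -0.4, -0.9]
gripper_width: 0.414
```

>>> play_rows:
  plan:
    - [1,0,0,0,1]
    - [2,0,0,0,1]
    - [2,0,0,0,1]

```text
time: 65.78
tool_pos: [0.4366, -0.3016, 0.0304]
tool_rot: [0.521, -0.487, 0.521, 0.469]
contact_force: [-0.8, 2.7, 3.0]
gripper_width: 0.407
```

Contact. Release and return for the middle tin.

>>> play_rows:
  plan:
    - [0,0,0,0,0]
    - [0,0,0,0,-0.3]
    - [0,0,0,0,-0.3]
    - [0,0,0,0,-0.3]
    - [-50,0,0,0,-0.3]
    - [-100,0,0,0,-0.3]
    - [-135,0,0,0,-0.3]
    - [-135,0,0,0,-0.3]

```text
time: 66.78
tool_pos: [0.436, -0.3007, 0.1692]
tool_rot: [0.521, -0.489, 0.521, 0.466]
contact_force: [-0.4, 0.4, 0.4]
gripper_width: 0.652
```

Run:
```python
from h import *
f=manip.grab_frame("top");p=cloud(f);w=cloud(manip.grab_frame("wrist"))
for n,p in(("t",p),("w",w)):
  for r,zz,l,st in blobs((p[...,2]>.045)&(p[...,2]<.068),p,150): print(n,np.round(r[0]),incl(r[0]).round(),np.round(r[1]),round(r[2],1))
moves([(*cl(100,0),155,-95)])
```

```text
t [928. -17.] [366.  16.] [ 117. 1462.] 0.4
t [ 883. -202.] [ 338. -173.] [107. 361.] 0.3
t [893. 582.] [279. 609.] [89. 69.] 85.3
t [840. 399.] [242. 423.] [69. 69.] 5.8
t [772. 574.] [159. 590.] [135. 249.] 11.0
t [678. -11.] [116.  -0.] [231. 111.] 85.3
t [580.  -2.] [18.  0.] [230.  19.] 85.1
t [535. 314.] [-54. 310.] [106. 108.] 0.5
t [ 438. -278.] [ -99. -287.] [40. 37.] 85.2
t [380. -92.] [-173. -107.] [37. 90.] 65.7
w [ 436. -303.] [ -99. -312.] [90. 38.] 84.8
at [ 434.  -299.   164.7] phi -185.0
[661.6  -9.1 155.  -95. ] -> [   8. -201.  309.] turn -1.57
```

Tin 3 measures 90 mm long, so its lid is home, and the jaw's travel is back at 0.

>>> play_rows:
  plan:
    - [0,-25,38,-0.18,-0.3]
    - [0,-50,77,-0.36,-0.3]
    - [0,-76,117,-0.54,-0.3]
    - [0,-102,157,-0.72,-0.3]
    - [0,-128,197,-0.9,-0.3]
    - [0,-154,237,-1.08,-0.3]
    - [2,-180,277,-1.26,-0.3]
    - [4,-201,309,-1.44,-0.3]

```text
time: 67.88
tool_pos: [0.6608, -0.0069, 0.1563]
tool_rot: [-0.069, 0.708, -0.08, -0.698]
contact_force: [0.2, -0.2, 0.4]
gripper_width: 0.649
```

>>> play_rows:
  plan:
    - [0,0,0,-0.13,-0.3]
    - [0,0,0,-0.13,-0.3]
    - [0,0,0,-0.13,-0.3]
    - [0,0,0,-0.13,-0.3]

```text
time: 68.38
tool_pos: [0.6608, -0.0092, 0.1591]
tool_rot: [-0.025, 0.712, -0.038, -0.7]
contact_force: [0.1, -0.1, -0.0]
gripper_width: 0.655
```

Run:
```python
from h import *
w=cloud(manip.grab_frame("wrist"))
m=(w[...,2]>.045)&(w[...,2]<.068);q=(w[...,:2]*1000-C0)@np.c_[EX,EY]
m&=(q[...,0]<140)&(q[...,0]>55)
for r,zz,l,st in blobs(m,w,150): print(np.round(r[0]),incl(r[0]).round(),np.round(r[1]),round(r[2],1))
moves([(*cl(100,0),33,-95)])
```

```text
[669.  61.] [101.  71.] [38. 77.] 85.0
[662. -10.] [101.  -1.] [37. 78.] 84.9
[643. 182.] [ 65. 189.] [20.  6.] 6.9
at [660.9  -9.2 159.4] phi -95.1
[661.6  -9.1  33.  -95. ] -> [126.  -2.   2.] turn -0.002
```

>>> play_rows:
  plan:
    - [50,-2,2,0,-0.3]
    - [95,-2,2,0,-0.3]
    - [117,-2,2,0,-0.3]
    - [125,-2,2,0,-0.3]
    - [125,-2,2,0,-0.3]
    - [125,-2,2,0,1]
    - [125,-2,2,0,1]
    - [125,-2,2,0,1]

```text
time: 69.42
tool_pos: [0.6631, -0.009, 0.0371]
tool_rot: [-0.025, 0.714, -0.037, -0.699]
contact_force: [-0.4, 0.5, 6.5]
gripper_width: 0.405
```

>>> play_rows:
  plan:
    - [0,0,0,0,1]
    - [0,0,0,0,1]
    - [-40,0,0,0,1]
    - [-90,0,0,0,1]
    - [-125,0,0,0,1]
    - [-125,0,0,0,1]

```text
time: 70.18
tool_pos: [0.6617, -0.0067, 0.1638]
tool_rot: [-0.025, 0.715, -0.037, -0.697]
contact_force: [0.5, -0.1, -1.9]
gripper_width: 0.408
```

Run:
```python
from h import *
moves([(532,-298,155,-185)])
```

```text
at [661.7  -6.7 163.8] phi -95.0
[ 532 -298  155 -185] -> [ 11. 301. 104.] turn 1.571
```

>>> play_rows:
  plan:
    - [0,37,13,0.18,1]
    - [0,75,26,0.36,1]
    - [0,114,39,0.54,1]
    - [0,153,53,0.72,1]
    - [0,192,67,0.9,1]
    - [0,231,80,1.08,1]
    - [5,270,93,1.26,1]
    - [8,301,104,1.44,1]

```text
time: 71.18
tool_pos: [0.5275, -0.2979, 0.1512]
tool_rot: [-0.49, 0.516, -0.491, -0.502]
contact_force: [-0.9, -0.6, -1.6]
gripper_width: 0.41
```

>>> play_rows:
  plan:
    - [0,0,0,0.13,1]
    - [0,0,0,0.13,1]
    - [0,0,0,0.13,1]
    - [0,0,0,0.13,1]

```text
time: 71.68
tool_pos: [0.5297, -0.2968, 0.154]
tool_rot: [0.521, -0.487, 0.521, 0.47]
contact_force: [-0.1, -0.0, -1.9]
gripper_width: 0.403
```

Run:
```python
from h import *
w=cloud(manip.grab_frame("wrist"))
for r,zz,l,st in blobs((w[...,2]>.045)&(w[...,2]<.068),w,150): print(np.round(r[0]),np.round(r[1]),round(r[2],1))
moves([(532,-298,33,-185)])
```

```text
[ 437. -303.] [91. 38.] 84.7
at [ 529.8 -296.9  154.3] phi -184.9
[ 532 -298   33 -185] -> [121.  -0.   1.] turn 0.002
```

>>> play_rows:
  plan:
    - [50,0,1,0,1]
    - [90,0,1,0,1]
    - [110,0,1,0,1]
    - [117,0,1,0,1]
    - [120,0,1,0,1]
    - [120,0,1,0,1]
    - [121,0,1,0,1]
    - [122,0,1,0,1]

```text
time: 72.72
tool_pos: [0.5322, -0.2989, 0.0333]
tool_rot: [0.521, -0.487, 0.521, 0.469]
contact_force: [0.0, 0.4, -2.1]
gripper_width: 0.413
```

>>> play_rows:
  plan:
    - [1,0,0,0,1]
    - [2,0,0,0,1]
    - [2,0,0,0,1]

```text
time: 73.1
tool_pos: [0.532, -0.2987, 0.0312]
tool_rot: [0.521, -0.487, 0.521, 0.469]
contact_force: [-2.2, 1.9, 3.3]
gripper_width: 0.409
```

>>> play_rows:
  plan:
    - [0,0,0,0,0]
    - [0,0,0,0,-0.3]
    - [0,0,0,0,-0.3]
    - [0,0,0,0,-0.3]
    - [-50,0,0,0,-0.3]
    - [-100,0,0,0,-0.3]
    - [-130,0,0,0,-0.3]
    - [-130,0,0,0,-0.3]

```text
time: 74.1
tool_pos: [0.5314, -0.2976, 0.1645]
tool_rot: [0.522, -0.489, 0.521, 0.467]
contact_force: [0.1, -0.2, -0.0]
gripper_width: 0.653
```

Run:
```python
from h import *
w=cloud(manip.grab_frame("wrist"))
for r,zz,l,st in blobs((w[...,2]>.045)&(w[...,2]<.068),w,150): print(np.round(r[0]),np.round(r[1]),round(r[2],1))
moves([(*cl(103,71),155,-95)])
```

```text
[ 436. -303.] [91. 38.] 84.8
[ 531. -304.] [90. 37.] 84.6
[ 415. -118.] [17. 18.] 7.3
at [ 530.2 -296.7  161.8] phi -185.0
[670.8  61.4 155.  -95. ] -> [   2. -109.  369.] turn -1.57
```

>>> play_rows:
  plan:
    - [0,-13,46,-0.18,-0.3]
    - [0,-27,92,-0.36,-0.3]
    - [0,-41,139,-0.54,-0.3]
    - [0,-55,186,-0.72,-0.3]
    - [0,-69,234,-0.9,-0.3]
    - [0,-83,282,-1.08,-0.3]
    - [0,-97,328,-1.26,-0.3]
    - [2,-109,369,-1.44,-0.3]

```text
time: 75.15
tool_pos: [0.6695, 0.0635, 0.1515]
tool_rot: [-0.069, 0.708, -0.08, -0.698]
contact_force: [0.7, -1.2, -0.0]
gripper_width: 0.65
```

>>> play_rows:
  plan:
    - [0,0,0,-0.13,-0.3]
    - [0,0,0,-0.13,-0.3]
    - [0,0,0,-0.13,-0.3]
    - [0,0,0,-0.13,-0.3]

```text
time: 75.65
tool_pos: [0.6699, 0.0612, 0.1539]
tool_rot: [-0.025, 0.712, -0.038, -0.7]
contact_force: [0.0, -0.5, 0.2]
gripper_width: 0.652
```

Run:
```python
from h import *
w=cloud(manip.grab_frame("wrist"))
m=(w[...,2]>.045)&(w[...,2]<.068);q=(w[...,:2]*1000-C0)@np.c_[EX,EY]
m&=(q[...,0]<140)&(q[...,0]>55)
for r,zz,l,st in blobs(m,w,150): print(np.round(r[0]),incl(r[0]).round(),np.round(r[1]),round(r[2],1))
moves([(*cl(103,71),33,-95)])
```

```text
[670.  61.] [102.  70.] [37. 77.] 83.9
[649. 192.] [ 69. 199.] [36. 15.] 50.9
at [670.   61.2 154.2] phi -95.1
[670.8  61.4  33.  -95. ] -> [121.  -2.   1.] turn -0.002
```

>>> play_rows:
  plan:
    - [50,-2,1,0,-0.3]
    - [90,-2,1,0,-0.3]
    - [112,-2,1,0,-0.3]
    - [120,-2,1,0,-0.3]
    - [120,-2,1,0,-0.3]
    - [120,-2,1,0,1]
    - [120,-2,1,0,1]
    - [120,-2,1,0,1]

```text
time: 76.7
tool_pos: [0.6729, 0.0616, 0.0369]
tool_rot: [-0.025, 0.714, -0.037, -0.699]
contact_force: [-0.9, -0.9, 5.9]
gripper_width: 0.409
```

>>> play_rows:
  plan:
    - [0,0,0,0,1]
    - [0,0,0,0,1]
    - [-40,0,0,0,1]
    - [-90,0,0,0,1]
    - [-125,0,0,0,1]
    - [-125,0,0,0,1]

```text
time: 77.45
tool_pos: [0.6716, 0.0641, 0.1637]
tool_rot: [-0.025, 0.715, -0.037, -0.697]
contact_force: [-0.2, 0.6, -1.5]
gripper_width: 0.412
```

Run:
```python
from h import *
moves([(624,-312,155,-185)])
```

```text
at [671.6  64.1 163.7] phi -95.0
[ 624 -312  155 -185] -> [ 14. 379.  15.] turn 1.57
```

>>> play_rows:
  plan:
    - [0,46,2,0.18,1]
    - [0,94,4,0.36,1]
    - [0,142,6,0.54,1]
    - [0,190,8,0.72,1]
    - [0,240,10,0.9,1]
    - [0,290,12,1.08,1]
    - [5,338,14,1.26,1]
    - [10,379,15,1.44,1]

```text
time: 78.45
tool_pos: [0.6196, -0.3135, 0.1518]
tool_rot: [-0.49, 0.516, -0.492, -0.502]
contact_force: [0.1, 0.4, -2.5]
gripper_width: 0.411
```

>>> play_rows:
  plan:
    - [0,0,0,0.13,1]
    - [0,0,0,0.13,1]
    - [0,0,0,0.13,1]
    - [0,0,0,0.13,1]

```text
time: 78.95
tool_pos: [0.6214, -0.3116, 0.1548]
tool_rot: [0.521, -0.487, 0.521, 0.47]
contact_force: [0.6, -0.7, -1.5]
gripper_width: 0.41
```

Run:
```python
from h import *
w=cloud(manip.grab_frame("wrist"))
for r,zz,l,st in blobs((w[...,2]>.045)&(w[...,2]<.068),w,150): print(np.round(r[0]),np.round(r[1]),round(r[2],1))
moves([(624,-312,33,-185)])
```

```text
[ 443. -304.] [89. 25.] 85.1
[ 532. -305.] [91. 38.] 85.0
at [ 621.5 -311.7  155.1] phi -184.9
[ 624 -312   33 -185] -> [122.  -0.   2.] turn 0.002
```

>>> play_rows:
  plan:
    - [50,0,2,0,1]
    - [90,0,2,0,1]
    - [110,0,2,0,1]
    - [117,0,2,0,1]
    - [120,0,2,0,1]
    - [121,0,2,0,1]
    - [122,0,2,0,1]
    - [122,0,2,0,1]

```text
time: 80.0
tool_pos: [0.6239, -0.3128, 0.0341]
tool_rot: [0.521, -0.487, 0.521, 0.469]
contact_force: [0.0, 0.1, -1.6]
gripper_width: 0.408
```

>>> play_rows:
  plan:
    - [1,0,0,0,1]
    - [2,0,0,0,1]
    - [3,0,0,0,1]
    - [3,0,0,0,1]

```text
time: 80.5
tool_pos: [0.6238, -0.3127, 0.0309]
tool_rot: [0.521, -0.487, 0.521, 0.469]
contact_force: [-0.7, 2.0, 3.1]
gripper_width: 0.409
```

>>> play_rows:
  plan:
    - [0,0,0,0,0]
    - [0,0,0,0,-0.3]
    - [0,0,0,0,-0.3]
    - [0,0,0,0,-0.3]
    - [-50,0,0,0,-0.3]
    - [-100,0,0,0,-0.3]
    - [-150,0,0,0,-0.3]
    - [-190,0,0,0,-0.3]

```text
time: 81.5
tool_pos: [0.6208, -0.3095, 0.2232]
tool_rot: [0.521, -0.487, 0.521, 0.468]
contact_force: [-0.1, 0.4, -0.3]
gripper_width: 0.646
```

>>> play_rows:
  plan:
    - [0,0,0,0,-0.3]
    - [0,-5,50,0,-0.3]
    - [0,-10,100,0,-0.3]
    - [0,-15,150,0,-0.3]
    - [0,-20,200,0,-0.3]
    - [0,-20,200,0,-0.3]
    - [0,-20,200,0,-0.3]

```text
time: 82.38
tool_pos: [0.6572, -0.1119, 0.216]
tool_rot: [0.521, -0.486, 0.522, 0.47]
contact_force: [0.0, 0.3, -0.0]
gripper_width: 0.653
```

Run:
```python
from h import *
f=manip.grab_frame("wrist");w=cloud(f);t=manip.grab_frame("top");q=cloud(t);s=manip.grab_frame("side")
for n,p in(("w",w),("t",q)):
  for r,zz,l,st in blobs((p[...,2]>.045)&(p[...,2]<.068),p,150): print(n,np.round(r[0]),incl(r[0]).round(),np.round(r[1]),round(r[2],1),round(zz))
for r,zz,l,st in blobs((q[...,2]>.075)&(q[...,2]<.1),q,60): print("hi",np.round(r[0]),np.round(r[1]),round(zz))
b=lambda g:cv2.cvtColor(g["img"],cv2.COLOR_RGB2BGR)
cv2.imwrite("pics/f1.png",np.hstack([cv2.resize(b(t)[90:300,90:410],(400,262)),cv2.resize(b(s)[120:330],(400,262))]))
print(manip.state()["tool_pos"],manip.state()["contact_force"])
```

```text
w [ 870. -144.] [ 320. -116.] [ 63. 230.] 5.7 66
w [722. -25.] [162. -10.] [210.  20.] 84.8 61
w [576. -72.] [ 20. -70.] [90. 17.] 87.5 61
w [531. -28.] [-28. -30.] [14. 56.] 89.0 58
w [518.   9.] [-44.   6.] [36. 24.] 85.3 61
w [876.  -7.] [313.  21.] [35.  8.] 0.9 56
t [931. -18.] [370.  15.] [ 116. 1459.] 0.5 58
t [ 899. -297.] [ 361. -266.] [210.  83.] 67.5 65
t [893. 581.] [279. 608.] [87. 68.] 85.9 47
t [862. -49.] [304. -22.] [38. 68.] 88.3 66
t [839. 399.] [241. 422.] [70. 69.] 4.4 49
t [771. 574.] [158. 590.] [135. 248.] 10.8 61
t [727.  33.] [161.  47.] [136.  21.] 84.8 61
t [ 624. -316.] [  89. -309.] [92. 40.] 86.1 56
t [585.  50.] [18. 52.] [127.  19.] 83.7 61
t [535. 313.] [-54. 310.] [105. 107.] 2.8 49
t [ 530. -305.] [  -5. -307.] [92. 37.] 84.4 56
t [ 436. -304.] [ -99. -313.] [91. 37.] 85.2 56
hi [979. -15.] [  10. 1427.] 88
hi [933. -61.] [79. 13.] 88
hi [ 931. -219.] [200.  16.] 90
hi [864.   9.] [22. 45.] 90
hi [ 852. -346.] [73. 35.] 86
hi [854. 269.] [25. 57.] 87
hi [638. 201.] [33. 31.] 86
hi [528.  21.] [67. 28.] 90
[ 0.65738285 -0.11307596  0.21686069] [-0.33197881  1.01928607  0.46205448]
```

View pics/f1.png

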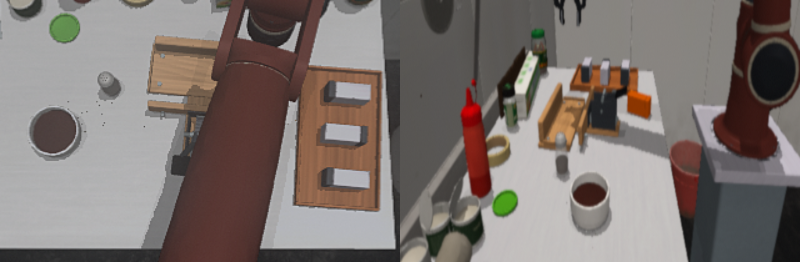

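Everything is in place: the shaker upright at (108,83), the ramekin unmoved, and three tins flat on the tray. One last close wrist measurement of the tin lengths before handing in.

>>> play_rows:
  plan:
    - [0,20,-50,0,-0.3]
    - [0,40,-100,0,-0.3]
    - [0,60,-135,0,-0.3]
    - [0,80,-135,0,-0.3]
    - [0,80,-135,0,-0.3]
    - [0,80,-135,0,-0.3]

```text
time: 83.28
tool_pos: [0.5666, -0.2398, 0.2183]
tool_rot: [0.521, -0.487, 0.521, 0.469]
contact_force: [0.7, 0.8, 0.4]
gripper_width: 0.65
```

Run:
```python
from h import *
f=manip.grab_frame("wrist");w=cloud(f)
for r,zz,l,st in blobs((w[...,2]>.045)&(w[...,2]<.068),w,150): print(np.round(r[0]),np.round(r[1],1),round(r[2],1),round(zz),st)
cv2.imwrite("pics/f2.png",cv2.resize(cv2.cvtColor(f["img"],cv2.COLOR_RGB2BGR),(768,576),interpolation=cv2.INTER_CUBIC))
```

```text
[ 437. -303.] [89.8 38.3] 84.8 55 [ 372   32   62  113 5128]
[ 623. -316.] [89.6 37.3] 84.9 55 [ 156   39   50  110 4707]
[ 531. -304.] [89.7 37.4] 85.2 55 [ 267   43   47  110 4641]
[381. -93.] [35.6 91.5] 65.6 49 [ 401  273   99   54 1844]
[575. -82.] [71.3 13.5] 85.3 61 [253 292  14  69 915]
[ 838. -110.] [ 4.8 35. ] 5.2 53 [  0 303  14  38 264]
```

View pics/f2.png

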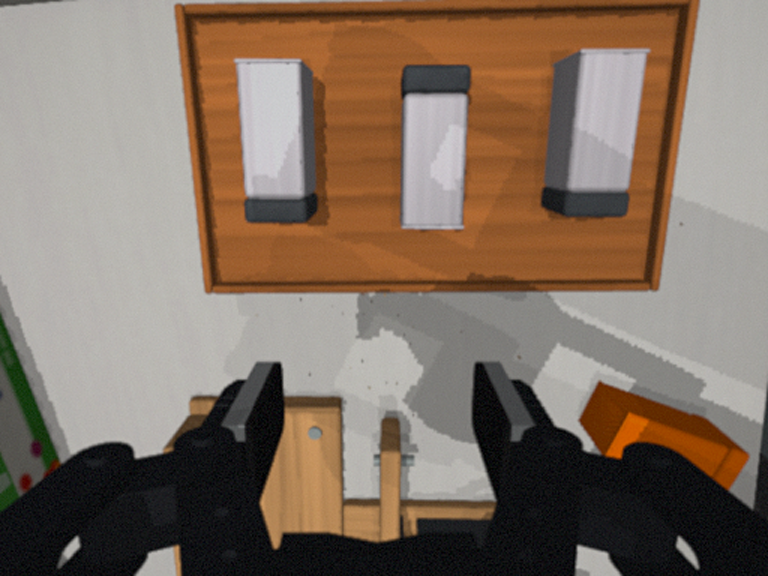

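All three tins lie flat on the tray at (278,140), (435,147) and (597,132). Each measures 89.6–89.8 mm with no collar showing, so the lids are home. Handing in.

```bash
python3 -c "
from plant import manip
print(manip.job_done())"
```

```text
the job is handed in; nothing more can be done
None
```

The job is done and handed in after about 83 s of the 210 s allowed; no verdict was reported.

**What I did:**
- I moved the shaker from the clamp to the bare tabletop at (0.64, 0.20) m, where it stands upright.
- I laid all three tins side by side between the jaws and pumped the trigger six strokes.
- I pressed the release lever, then laid the tins back flat on the tray, none on top of another.

**Last checks:**
- **Lids:** all three tins measured 89.6–89.8 mm long from close up, against 97–98 mm at the start, and no collar showed.
- **Jaw:** it was back at its starting position, travel 0 within about 1 mm.
- **Shaker and ramekin:** the shaker was upright where I put it, and the ramekin was within 1 mm of its starting position.

**What went wrong or disagreed:**
- **Wrist joint:** early on, with nothing in the gripper, I turned the wrist the wrong way and joint 6 ran up to its range limit. That left the tool tilted by 6°. I brought it back to about 1.4° by going slightly past the opposite limit. The last joint readings showed at most 3.135 of the 3.14 limit.
- **Hard stop:** the trigger never gave the clear hard stop the task describes. The force only rose to about 30 N, so I judged the lids home from the measured tin lengths.

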